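Fit a taper-shank drill chuck to a tilted indexing head

ROBOT

A 6-joint arm with a two-finger parallel gripper is mounted at the origin on the work surface. World frame = base frame: x ahead of the robot, y to its left, z up, the work surface at z = 0. Lengths are in mm, angles in rad, forces in N, time in s.
With the tool pointing down it reaches from about 275 to 750 mm from the base axis. Payload 10.2 kg.
Tool frame: the origin (TCP) lies at the very end of the fingers, on their centre line; the grasp point (between the pads) lies 19 mm behind it; z points along the fingers, y is the direction in which the jaws open and shut (so a half turn about z gives the same grasp; the last joint's range is limited). The gripper opens to 85 mm and grips with 20 to 120 N. Pads are 22 mm wide; open, the fingers measure 114 mm over their backs; the gripper's body (76 mm by 85 mm) begins 54 mm behind the grasp point. The pads swing forward as they close: fully open they stand 13 mm farther back than shut.
Start: joints at [-1.556, 0.313, 1.498, -0, 1.331, -0.223], TCP at [123.658, -510.235, 231.294] pointing down, gripper open.
Joint ranges: [-2.94, 2.94], [-0.97, 2.17], [0.19, 2.56], [-1.23, 4.37], [0.02, 3.11], [-2.88, 2.88]. Speed limits (rad/s): [2.39, 2.39, 3.01, 3.14, 3.14, 3.14].

INTERFACE

Orientations are given as a unit quaternion [w, x, y, z].
In Python, from rig import readout, cams, finish_job gives the robot as it stands. The module is installed in compiled form; this text tells all that it offers.
- The arm moves only by the tool carry_out, never from a script. Its argument "steps" is one flat list of numbers, 7 for each row, row after row: the shift along the tool's x, y, z in cm, then the turn, a rotation vector about the tool's x, y, z in units of 5 degrees (1.0 is 5 degrees), then the opening, from -1 (shut) to 1 (fully open), so that 0 is half open. In form: [x, y, z, ax, ay, az, hand, x, y, z, ax, ay, az, hand, ...]. A call has 1 to 20 rows; each row shifts and turns the commanded pose from where the row before left it, along the tool's axes as they then stand; what a row does not reach is not made up. A row lasts 1/12 s, in which the tool goes at most 41.7 mm and 7.16 degrees, less where a joint would pass 70% of its speed; a pose out of reach is approached as far as the arm can. A call with a gripper value outside its range is refused whole. The fingers move at their own pace and stop on an object; "grip_force" is the grip in N (left out, the last holds). Time passes only in rows, so rows that do not move let the fingers close. It gives the time, the measured TCP pose, the force and the opening at its end, in the units of the state.
- readout.sense(): the state, without advancing time (a new reading comes with each control period).
- cams.capture(name): name is "scene" or "top" or "wrist"; returns the picture (480x640x3 uint8, red, green, blue); there is no depth.
- cams.calibration(name): a dict with "fx", "fy", "cx", "cy" (pixels), "R" (3x3) and "t" (3): a world point X has camera coordinates R X + t; the wrist camera has in their place "T_tool_cam" (4x4, takes a point from camera to tool coordinates, whose origin is the TCP and whose axes are the flange's). Camera axes: x right, y down, z forward; pixel columns grow to the right and rows downward; lengths in mm; the calibration is good to about 2 mm. A picture is of the moment at which its call begins: read the wrist's pose just before it. calibration takes no time and is no camera call.
- finish_job(): hands the job in, once; it reports no verdict.
The state is a dict: "time_s": time; "joints": joint angles; "dq": joint speeds; "tau": joint torques, N m; "eef_pos": TCP position; "ee_rot": TCP orientation; "force": force on the tool from outside, world axes, zero at the start; "wrist_torque": the same for the moment, N m; "grip_width": opening from 0.0 (shut) to 1.0 (fully open).
Only numpy, scipy, OpenCV 4.12 (cv2) and the standard library are available. Lean on these libraries where they do the work, as an engineer would, in place of code of your own. Each camera call takes 0.05 s, during which the arm holds its last target.

TASK

Fit the drill chuck to the lab's tilted indexing head, ready for specimen work: pull the red dust plug out of its spindle and put it in the yellow tray, then slide the chuck's tapered shank into the spindle until it first grips, with a few millimetres still showing under the collar, and let go of it. Take the brass bar and knock the chuck fully home with at least two separate light taps on its front face, lifting the bar clear between taps, until the collar sits down on the spindle nose. Stand the bar back in its own hole in the wooden block, and leave the beaker, the jar and the spare centre where they are.

Things in the scene. Friction and masses are not known exactly. Their poses are not given: they have to be found in the camera images.
- spindle_nose (a point): Centre of the flat nose ring (steel, 60 mm outside, 27 mm inside diameter) of the indexing head's spindle, 159 mm above the bench. z = spindle axis, up out of the socket, 30 degrees from vertical, leaning towards the robot give or take the head's yaw; y is level. Fingers clear the nose if their tips stay above its ring.
- socket_mid (a point): Middle of the taper socket, 25 mm inside the nose: 1:10 self-holding taper, 23 mm wide at the mouth, 50 mm deep. Its elastic wall grips the chuck's shank when the collar is still about 6 mm above the nose: it then stops by its own weight or a push of 6 N. Driving it on takes 8 to 25 N; it stays where driven, until the collar stops on the ring.
- head: Grey-green tilting indexing head, fixed to the bench; origin under the centre of its base (150 mm along x, 130 mm along y). Two cheeks and a drum (its axis 72 mm up, along y) reach to 115 mm high; index plate and crank on the +y side, out to 110 mm from the centre. The spindle barrel (60 mm diameter) leans from the drum towards -x.
- plug_mid (a point): Red plastic dust plug, 40 g, standing loosely in the spindle at the start, coaxial to about 1 mm. Point: middle of its round grip (24 mm diameter, 39 mm long), on its axis, 26 mm above the underside of its 34 mm flange that rests on the nose. z runs from shank to grip. The shank reaches 30 mm below the flange and comes out freely along the spindle axis.
- chuck_mid (a point): Drill chuck, dark steel, about 0.45 kg, upright in the block's hole at y = +62 mm. Point: on its axis in the knurled body (32 mm diameter), 28 mm above the underside of its collar (36 mm wide, 6 mm thick, resting on the block) and 34 mm below its flat front face (24 mm wide). z runs from shank to face. Tapered shank: 50 mm long, 24 to 19 mm. Home: point 28 mm out from the nose.
- bar_mid (a point): Soft brass knocking bar, 20 mm diameter, 130 mm long, about 0.35 kg, standing upright in the block's hole at y = -62 mm, its foot 10 mm above the bench, its upper 78 mm showing. Point: its middle, 65 mm from each end; z is its length, up at the start.
- bar_hole (a point): Centre of the mouth of the bar's own hole in the top of the wooden block: 26 mm diameter, 52 mm deep. Axes as the block's.
- block_top (a point): Centre of the top of the fixed wooden tool block, 90 mm along its x, 190 mm along its y, 62 mm high. Holes on its y axis: chuck at +62 mm, spare centre in the middle, brass bar at -62 mm. Nothing stands beside the tools along x. Block and tray may be on either side of the robot.
- tray: Yellow open tray fixed to the bench, 130 mm along its x, 170 mm along its y, 32 mm high, walls and floor 4 mm; origin at the centre of its underside.
- centre_mid (a point): Spare steel centre (32 mm wide, pointed, 34 mm tall above the block) in the middle hole of the block; to be left alone. Point: 15 mm above the block.
- beaker_mid (a point): Glass beaker, 72 mm diameter, 95 mm high, on the bench beyond the head, left or right; to be left alone. Point: its middle.
- bottle_mid (a point): Amber glass jar with black cap, 56 mm diameter, 115 mm high, on the bench beyond the head, left or right; to be left alone. Point: its middle.
Not all that is in view belongs to the job. Several things look just like the tray: the one meant starts farthest from the robot's base.

How it is judged:
By the outcome, as a careful person would: the job done as asked, in the order asked, and still so for the second after the job is handed in, with the robot touching nothing.
It also fails if it takes over 72 s, if anything falls off the work surface, if the arm or the gripper's body presses on something with over 40 N, if the wrist force passes 120 N, or if a joint passes its speed limit or range.

## Working session

There is one attempt and no reset: what is moved stays moved. The work goes in short steps, Python scripts to look and compute and a tool call to move; the robot and the scene stay as the last step left them, time stands still between calls to the robot, and variables do not carry over. Pictures are saved under pics/ and viewed, and the job is handed in when it is done.

Besides the shell and the picture viewer there is one more tool, called after "Emit:" by a JSON object that holds its "fn" and its "kwargs". carry_out: Moves the arm, as the interface text tells. Its arguments: {"type":"object","properties":{"steps":{"type":"array","items":{"type":"number"}},"grip_force":{"type":"number"}},"required":["steps"]}

```bash
ls; mkdir -p pics; python3 - <<'E'
from rig import readout,cams
import cv2
print(readout.sense())
for n in ["scene","top","wrist"]:
    c=cams.calibration(n); print(n,c)
    cv2.imwrite(f"pics/{n}0.png",cams.capture(n)[:,:,::-1])
E
```

```text
pics
{'time_s': 0.0, 'joints': array([-1.55642853e+00,  3.13469423e-01,  1.49846664e+00,  2.81084331e-06,
        1.33103786e+00, -2.23399166e-01]), 'dq': array([ 0.00146292,  0.00102787,  0.00036829,  0.00052925,  0.00211057,
       -0.00045478]), 'tau': array([-6.69110386e-05, -4.12263429e+01, -2.59743762e+01, -1.75970158e-04,
        4.19179763e-03, -2.14295414e-05]), 'eef_pos': array([ 123.64004396, -509.94852847,  230.71402741]), 'ee_rot': array([-6.86722485e-04,  9.92941481e-01,  1.18603284e-01,  7.34082350e-05]), 'force': array([-1.17546067,  0.75313513,  0.28629209]), 'wrist_torque': array([ 0.00510356,  0.02940538, -0.0090087 ]), 'grip_width': 1.0016573319357212}
scene {'fx': 451.98691600536665, 'fy': 451.98691600536665, 'cx': 321.2992219128989, 'cy': 239.12911193225528, 'R': array([[ 0.7242262 ,  0.68938836, -0.01549498],
       [ 0.47375984, -0.51377731, -0.71525135],
       [-0.50104693,  0.51066286, -0.69869551]]), 't': array([-388.61262793, -186.85354876, 1180.78847403])}
top {'fx': 497.0208360793161, 'fy': 497.0208360793161, 'cx': 322.63677262528927, 'cy': 240.24627272265315, 'R': array([[-0.01930036, -0.99974436,  0.01177728],
       [-0.98141008,  0.01669408, -0.19119507],
       [ 0.19094959, -0.01524848, -0.9814814 ]]), 't': array([ -18.32548579,  560.64763607, 1142.33724254])}
wrist {'fx': 366.0501652259329, 'fy': 366.0501652259329, 'cx': 319.58368881159714, 'cy': 237.9024931389686, 'T_tool_cam': array([[ 1.34980052e-03, -9.56985808e-01, -2.90131593e-01,
         7.28805732e+01],
       [ 9.99999087e-01,  1.30805034e-03,  3.37824872e-04,
        -6.80635466e-01],
       [ 5.62131223e-05, -2.90131784e-01,  9.56986700e-01,
        -1.42555482e+02],
       [ 0.00000000e+00,  0.00000000e+00,  0.00000000e+00,
         1.00000000e+00]])}
```

View pics/scene0.png

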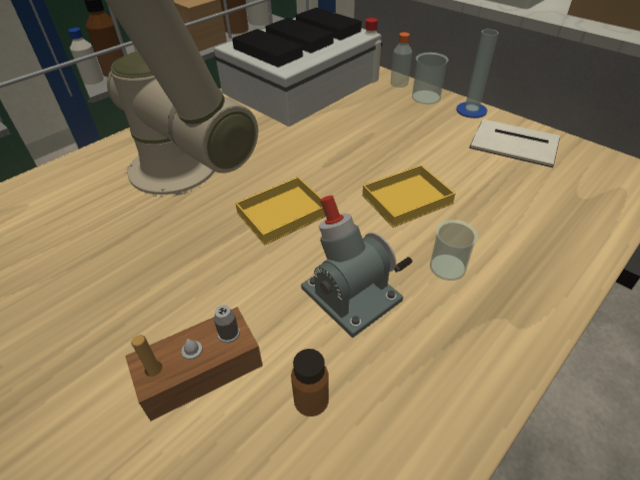

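View pics/top0.png

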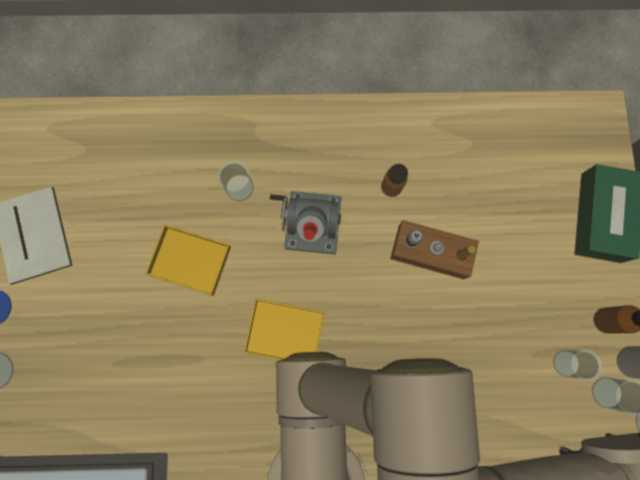

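View pics/wrist0.png

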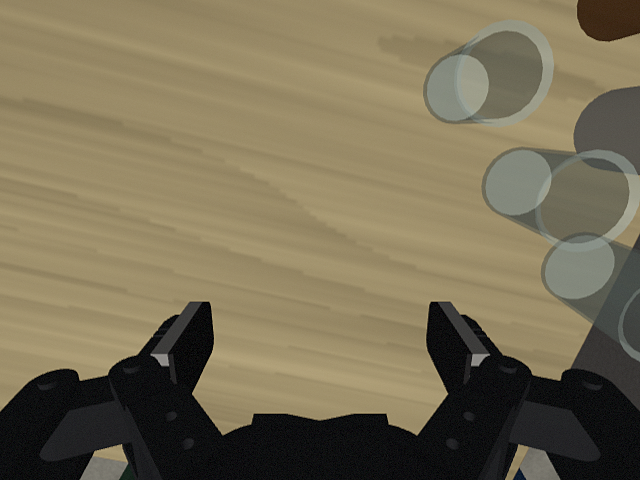

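```bash
python3 - <<'E'
import cv2
s=cv2.imread("pics/scene0.png");t=cv2.imread("pics/top0.png")
def z(im,x0,y0,w,h,k,n): cv2.imwrite(n,cv2.resize(im[y0:y0+h,x0:x0+w],None,fx=k,fy=k,interpolation=cv2.INTER_CUBIC))
z(s,280,180,160,160,4,"pics/s_head.png"); z(s,120,290,160,130,5,"pics/s_block.png")
z(t,260,180,100,80,8,"pics/t_head.png"); z(t,380,205,110,80,7,"pics/t_block.png")
E
```

```text
(no output)
```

View pics/s_head.png

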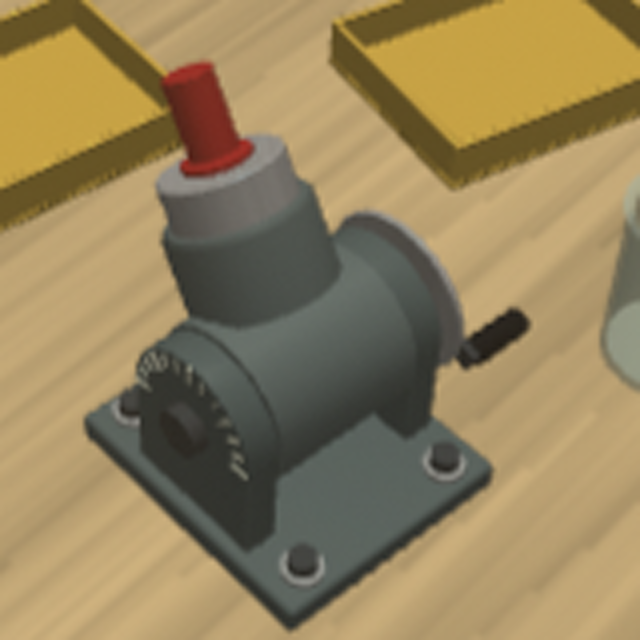

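View pics/s_block.png

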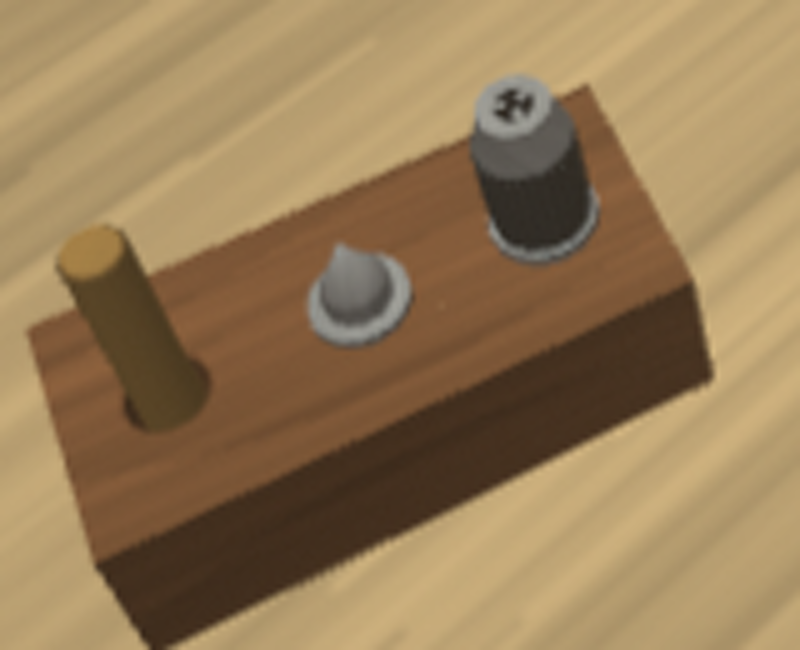

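View pics/t_head.png

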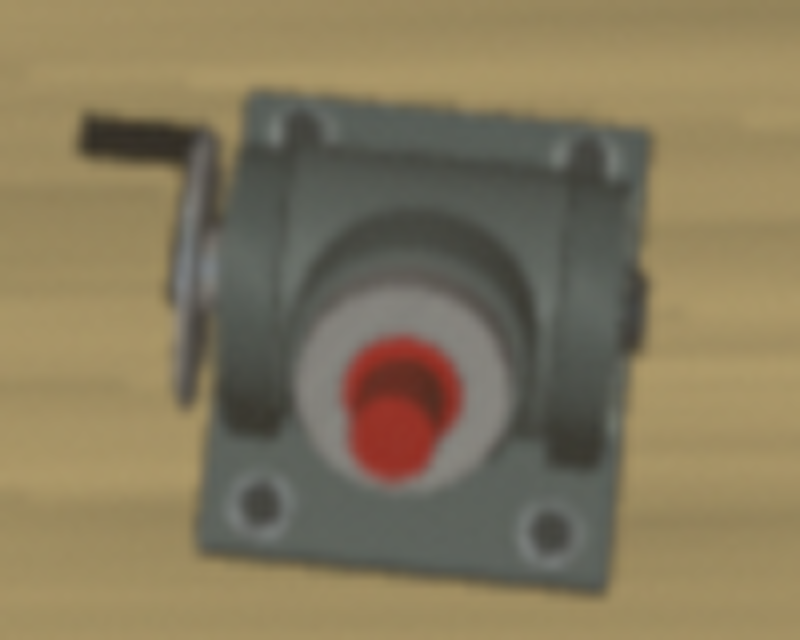

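View pics/t_block.png

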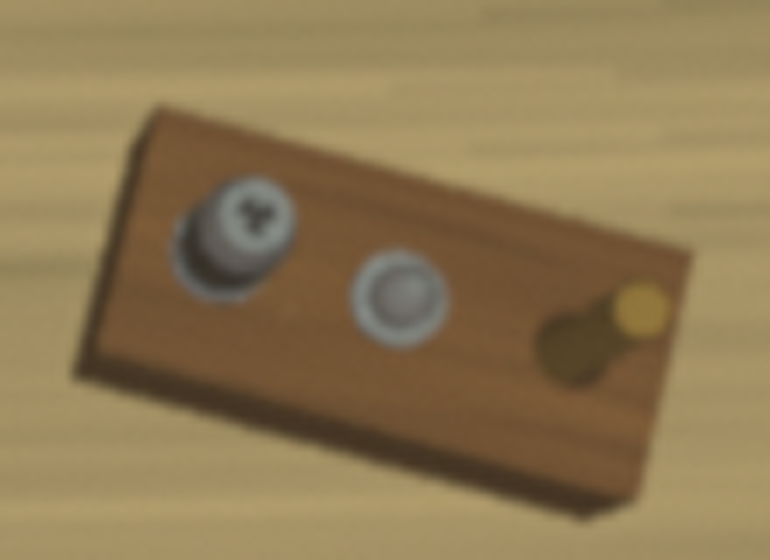

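```bash
cat > h.py <<'E'
import numpy as np, cv2
from scipy.spatial.transform import Rotation as Ro
from scipy.optimize import least_squares
def cam(name):
    from rig import cams
    c=cams.calibration(name); return np.array([[c['fx'],0,c['cx']],[0,c['fy'],c['cy']],[0,0,1]]),c
def proj(K,R,t,X):
    p=(R@np.atleast_2d(X).T).T+t; p=p/p[:,2:]; return p[:,:2]*[K[0,0],K[1,1]]+K[:2,2]
def wristRt(s,c):
    q=s['ee_rot']; Rt=Ro.from_quat([q[1],q[2],q[3],q[0]]).as_matrix()
    T=np.eye(4);T[:3,:3]=Rt;T[:3,3]=s['eef_pos']; M=np.linalg.inv(T@c['T_tool_cam']); return M[:3,:3],M[:3,3]
def ray(K,R,t,px,z):
    d=R.T@np.array([(px[0]-K[0,2])/K[0,0],(px[1]-K[1,2])/K[1,1],1]); o=-R.T@t
    return o+d*(z-o[2])/d[2]
def rodz(s):
    q=s['ee_rot']; return Ro.from_quat([q[1],q[2],q[3],q[0]])
E
python3 - <<'E'
from h import *
Kt,ct=cam('top');Ks,cs=cam('scene')
T=lambda X,Y,k,x0,y0:((X+.5)/k-.5+x0,(Y+.5)/k-.5+y0)
th=lambda X,Y:T(X,Y,8,260,180); tb=lambda X,Y:T(X,Y,7,380,205)
sh=lambda X,Y:T(X,Y,4,280,180); sb=lambda X,Y:T(X,Y,5,120,290)
pt=lambda p,z:ray(Kt,ct['R'],ct['t'],p,z); ps=lambda p,z:ray(Ks,cs['R'],cs['t'],p,z)
f=159+45.5*np.cos(np.pi/6)
print("ring",pt(th(404,388),159),ps(sh(223,167),159))
print("cap",pt(th(391,437),f),ps(sh(190,77),f))
for p in [(250,92),(650,130),(605,595),(198,553)]: print("base",pt(th(*p),10))
for n,a,b,z in [("chuckface",(257,214),(514,105),124),("bartop",(640,308),(92,252),140),("centre base",(399,298),(359,300),62)]:
    print(n,pt(tb(*a),z),ps(sb(*b),z))
for p in [(160,105),(692,250),(636,498),(95,360)]: print("blk top",pt(tb(*p),62))
for p in [(590,87),(692,282),(98,565),(28,330)]: print("blk scene",ps(sb(*p),62))
for p in [(170,227),(230,245),(213,294),(148,274)]: print("tray",pt(p,32))
for p,z in [((397,174),115),((236,172),95)]: print("obs",pt(p,z))
E
```

```text
ring [5.67639007e+02 2.85849803e-01 1.59000000e+02] [571.71089156   2.1085031  159.        ]
cap [545.73902434   3.52666314 198.40415587] [552.30705519   2.28105595 198.40415587]
base [697.71026844  49.33670673  10.        ]
base [683.15501176 -77.64200626  10.        ]
base [533.62979618 -59.7166596   10.        ]
base [549.05576076  66.54474978  10.        ]
chuckface [ 554.84278709 -240.59747497  124.        ] [ 555.66042055 -237.64220468  124.        ]
bartop [ 518.96789152 -357.97133693  140.        ] [ 520.59232806 -356.56228587  140.        ]
centre base [ 537.27072754 -300.52421519   62.        ] [ 535.97818733 -296.97990695   62.        ]
blk top [ 606.30065048 -222.10562641   62.        ]
blk top [ 552.2486475  -402.32661795   62.        ]
blk top [ 467.24100501 -376.53209212   62.        ]
blk top [ 517.64630622 -195.4974257    62.        ]
blk scene [ 523.89266291 -193.72560246   62.        ]
blk scene [ 608.42655586 -220.35681606   62.        ]
blk scene [ 554.30028546 -400.21377495   62.        ]
blk scene [ 468.50615473 -374.7626603    62.        ]
tray [604.06756234 345.45682773  32.        ]
tray [556.56263674 197.66595821  32.        ]
tray [437.81336539 236.36567404  32.        ]
tray [488.81300635 393.74847414  32.        ]
obs [ 703.86457501 -205.21232805  115.        ]
obs [721.422623   175.33113352  95.        ]
```

```bash
cat >> h.py <<'E'
U=np.deg2rad(5)
def pose(s): return rodz(s).as_matrix(), np.array(s['eef_pos'],float)
def frame(z,x):   # tool R from z and approx x
    z=np.array(z,float);z/=np.linalg.norm(z); x=np.array(x,float); x=x-z*(x@z); x/=np.linalg.norm(x)
    return np.column_stack([x,np.cross(z,x),z])
def plan(R0,p0,R1,p1,n,dec=2,verb=True):
    """n equal rows from pose0 to pose1"""
    rv=Ro.from_matrix(R0.T@R1).as_rotvec()/n
    Rs=Ro.from_rotvec(rv).as_matrix(); S=np.zeros((3,3));A=np.eye(3)
    for k in range(n): S+=A; A=A@Rs
    p=np.linalg.solve(S,R0.T@(np.array(p1)-p0))
    row=np.round(np.r_[p/10,rv/U],dec)
    R,q=R0.copy(),np.array(p0,float); 
    mid=[]
    for k in range(n):
        q=q+R@row[:3]*10; R=R@Ro.from_rotvec(row[3:]*U).as_matrix(); mid.append(q.round(0))
    if verb:
        print(n,"rows",row.tolist(),"perrow mm %.1f deg %.1f"%(np.linalg.norm(p),np.rad2deg(np.linalg.norm(rv))))
        print(" path",[m.tolist() for m in mid[::max(1,n//4)]])
        print(" end err mm",(q-p1).round(2),"deg",np.rad2deg(Ro.from_matrix(R.T@R1).magnitude()).round(2))
    return R,q
# geometry
yaw=np.deg2rad(-6.7); a=np.array([-.5*np.cos(yaw),-.5*np.sin(yaw),np.cos(np.pi/6)])
hy=np.array([-np.sin(yaw),np.cos(yaw),0]); N=np.array([567.,.5,159.])
byaw=np.deg2rad(-16.6); bx=np.array([np.cos(byaw),np.sin(byaw),0]); by=np.array([-np.sin(byaw),np.cos(byaw),0])
B=np.array([537.,-298.3,62.])
RH=frame(-a,hy); RB=frame([0,0,-1],by)
E
python3 - <<'E'
from h import *
from rig import readout
R,p=pose(readout.sense())
plan(R,p,RH,N+100*a,20)
E
```

```text
20 rows [3.43, -0.38, 0.02, -0.26, 0.18, -0.68] perrow mm 34.5 deg 3.8
 path [[156.0, -498.0, 231.0], [305.0, -412.0, 235.0], [421.0, -285.0, 243.0], [494.0, -130.0, 249.0]]
 end err mm [-0.3  -0.28  0.27] deg 0.27
```

Emit:
{"fn": "carry_out", "kwargs": {"steps": [3.43,-0.38,0.02,-0.26,0.18,-0.68,1,3.43,-0.38,0.02,-0.26,0.18,-0.68,1,3.43,-0.38,0.02,-0.26,0.18,-0.68,1,3.43,-0.38,0.02,-0.26,0.18,-0.68,1,3.43,-0.38,0.02,-0.26,0.18,-0.68,1,3.43,-0.38,0.02,-0.26,0.18,-0.68,1,3.43,-0.38,0.02,-0.26,0.18,-0.68,1,3.43,-0.38,0.02,-0.26,0.18,-0.68,1,3.43,-0.38,0.02,-0.26,0.18,-0.68,1,3.43,-0.38,0.02,-0.26,0.18,-0.68,1,3.43,-0.38,0.02,-0.26,0.18,-0.68,1,3.43,-0.38,0.02,-0.26,0.18,-0.68,1,3.43,-0.38,0.02,-0.26,0.18,-0.68,1,3.43,-0.38,0.02,-0.26,0.18,-0.68,1,3.43,-0.38,0.02,-0.26,0.18,-0.68,1,3.43,-0.38,0.02,-0.26,0.18,-0.68,1,3.43,-0.38,0.02,-0.26,0.18,-0.68,1,3.43,-0.38,0.02,-0.26,0.18,-0.68,1,3.43,-0.38,0.02,-0.26,0.18,-0.68,1,3.43,-0.38,0.02,-0.26,0.18,-0.68,1]}}

```text
time_s: 1.82
eef_pos: [517.1, 7.6, 245.8]
ee_rot: [0.193, 0.721, 0.643, 0.171]
force: [0.2, 0.2, -0.4]
grip_width: 0.998
```

Emit:
{"fn": "carry_out", "kwargs": {"steps": [0,0,0,0,0,0,1,0,0,0,0,0,0,1]}}

```text
time_s: 1.98
eef_pos: [516.7, 7.3, 245.6]
ee_rot: [0.192, 0.722, 0.643, 0.17]
force: [0.3, 0.1, -0.2]
grip_width: 0.996
```

```bash
cat > look.py <<'E'
import sys,pickle
from h import *
from rig import readout,cams
s=readout.sense(); cap=cams.capture(sys.argv[1]); n=sys.argv[2]
cv2.imwrite(f"pics/{n}.png",cap[:,:,::-1]); pickle.dump(s,open(f"pics/{n}.pkl","wb"))
print({k:np.round(s[k],3) for k in ['time_s','joints','eef_pos','ee_rot','force','grip_width']})
E
python3 look.py wrist w1; python3 -c "
from h import *
import pickle
s=pickle.load(open('pics/w1.pkl','rb'));R,p=pose(s);print(p-(N+100*a), np.rad2deg(Ro.from_matrix(R.T@RH).as_rotvec()))"
```

```text
{'time_s': np.float64(1.983), 'joints': array([-0.245,  0.032,  1.888,  0.098,  0.709, -0.188]), 'eef_pos': array([516.742,   7.321, 245.56 ]), 'ee_rot': array([0.192, 0.722, 0.643, 0.17 ]), 'force': array([ 0.264,  0.145, -0.218]), 'grip_width': np.float64(0.996)}
[-0.59985853  0.9870744  -0.04302638] [-0.29198738 -0.00358974  0.13003643]
```

View pics/w1.png

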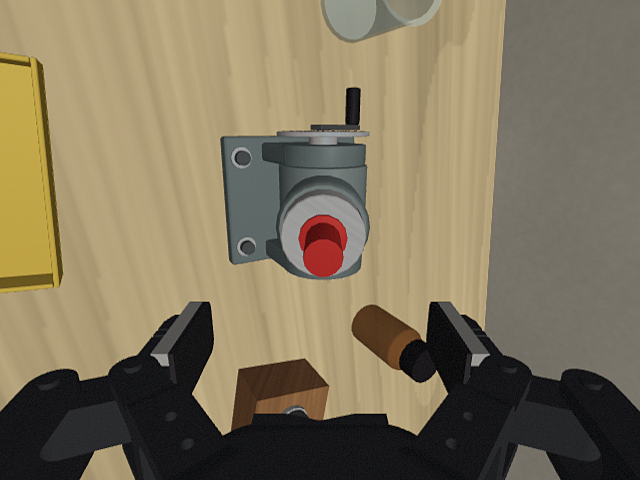

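```bash
python3 - <<'E'
import cv2
s=cv2.imread("pics/w1.png")
cv2.imwrite("pics/w1z.png",cv2.resize(s[170:290,250:400],None,fx=5,fy=5,interpolation=cv2.INTER_CUBIC))
E
```

```text
(no output)
```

View pics/w1z.png

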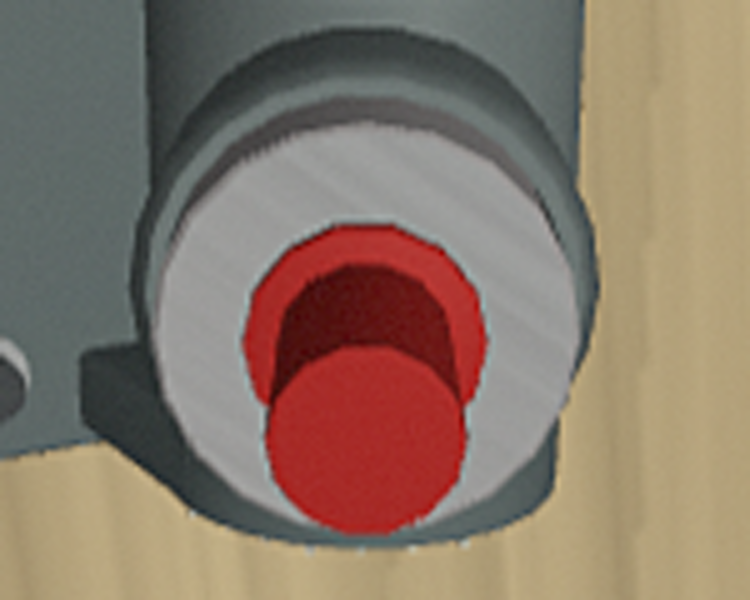

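```bash
cat > ringfit.py <<'E'
from h import *
import pickle,sys
def circ(c,n,r,m=120):
    u=np.cross(n,[0,1,0.]);u/=np.linalg.norm(u);v=np.cross(n,u);t=np.linspace(0,2*np.pi,m,endpoint=False)
    return c+r*(np.outer(np.cos(t),u)+np.outer(np.sin(t),v))
def ax(y,tilt=30): 
    t=np.deg2rad(tilt); return np.array([-np.sin(t)*np.cos(y),-np.sin(t)*np.sin(y),np.cos(t)])
def dist(curve,pts): # signed dist pts to projected closed curve
    c=curve.astype(np.float32).reshape(-1,1,2); return np.array([cv2.pointPolygonTest(c,(float(x),float(y)),True) for x,y in pts])
def ringpts(im,box):
    x0,y0,x1,y1=box; sub=im[y0:y1,x0:x1]; k=4
    big=cv2.resize(sub,None,fx=k,fy=k,interpolation=cv2.INTER_CUBIC).astype(int)
    mx=big.max(2);mn=big.min(2); m=((mn>118)&(mx-mn<22)).astype(np.uint8)
    n,l,st,_=cv2.connectedComponentsWithStats(m); i=1+st[1:,4].argmax(); m=(l==i).astype(np.uint8)
    c=max(cv2.findContours(m,0,cv2.CHAIN_APPROX_NONE)[0],key=cv2.contourArea)
    h=cv2.convexHull(c)[:,0]; cc=c[:,0]
    d=np.array([abs(cv2.pointPolygonTest(h.reshape(-1,1,2).astype(np.float32),(float(x),float(y)),True)) for x,y in cc])
    cc=cc[d<2.0]
    return (cc+.5)/k-.5+[x0,y0], big, m
def fit(name,box,tilt=30,free_tilt=False):
    im=cv2.imread(f"pics/{name}.png"); s=pickle.load(open(f"pics/{name}.pkl","rb")); K,c=cam('wrist'); R,t=wristRt(s,c)
    pts,big,m=ringpts(im,box)
    f=lambda q:dist(proj(K,R,t,circ(np.array([q[0],q[1],159.]),ax(q[2],q[3] if free_tilt else tilt),30)),pts)
    q0=[567,.5,yaw]+([tilt] if free_tilt else [])
    r=least_squares(f,q0,x_scale=[1,1,.02]+([1] if free_tilt else []),loss='soft_l1',f_scale=.5,diff_step=1e-4)
    print(name,"N",r.x[:2].round(2),"yaw",np.rad2deg(r.x[2]).round(2),r.x[3:],"rms",np.sqrt((f(r.x)**2).mean()).round(2),"n",len(pts))
    out=cv2.resize(im[box[1]:box[3],box[0]:box[2]],None,fx=4,fy=4)
    for x,y in pts: cv2.circle(out,(int((x-box[0])*4+2),int((y-box[1])*4+2)),1,(0,255,0),-1)
    cv2.imwrite(f"pics/{name}_fit.png",out); return r.x
if __name__=="__main__":
    q=fit("w1",(250,170,400,290)); fit("w1",(250,170,400,290),free_tilt=True)
    # red cap in wrist picture: rays
    K,c=cam('wrist'); s=pickle.load(open("pics/w1.pkl","rb"));R,t=wristRt(s,c)
    cap=ray(K,R,t,((365.5)/5-.5+250,(440.5)/5-.5+170),159+45.5*.866); print("cap",cap, "pred",np.r_[q[:2],159]+45.5*ax(q[2]))
E
python3 ringfit.py
```

```text
w1 N [567.5   2.6] yaw 2.44 [] rms 0.65 n 839
w1 N [567.58   2.59] yaw 2.66 [28.77234926] rms 0.64 n 839
cap [544.56054771   6.63432717 198.403     ] pred [544.77535827   1.63111033 198.40415587]
```

View pics/w1_fit.png

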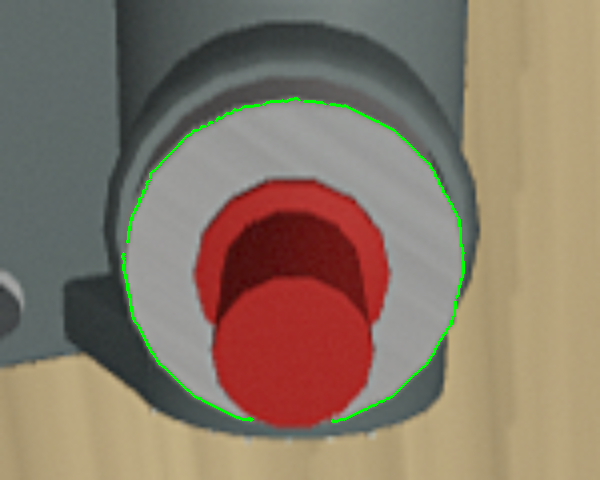

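```bash
python3 - <<'E'
from h import *
import pickle
K,c=cam('wrist'); s=pickle.load(open("pics/w1.pkl","rb"));R,t=wristRt(s,c)
for z in (0,12):
    A=ray(K,R,t,(221,137),z);B_=ray(K,R,t,(233,264),z); d=A-B_; print(z,A,B_,np.rad2deg(np.arctan2(-d[0],d[1])),np.linalg.norm(d))
# tray edges
for p in [(37,60),(55,285)]: print('tray',ray(K,R,t,p,32))
im=cv2.imread("pics/w1.png"); cv2.imwrite("pics/z.png",cv2.resize(im[120:280,200:300],None,fx=5,fy=5,interpolation=cv2.INTER_CUBIC)[:, :500])
t0=cv2.imread("pics/top0.png")
cv2.imwrite("pics/z2.png",cv2.resize(t0[210:310,130:250],None,fx=6,fy=6,interpolation=cv2.INTER_CUBIC))
E
```

```text
0 [552.10122423  68.34173592   0.        ] [539.68449042 -64.00756808   0.        ] -5.359681525248673 132.93048389138445
12 [548.90567388  69.02900395  12.        ] [536.89241565 -59.01967533  12.        ] -5.359681525248664 128.61097402314192
tray [427.14350059 136.56890573  32.        ]
tray [390.28659927 -24.97185211  32.        ]
```

View pics/z.png

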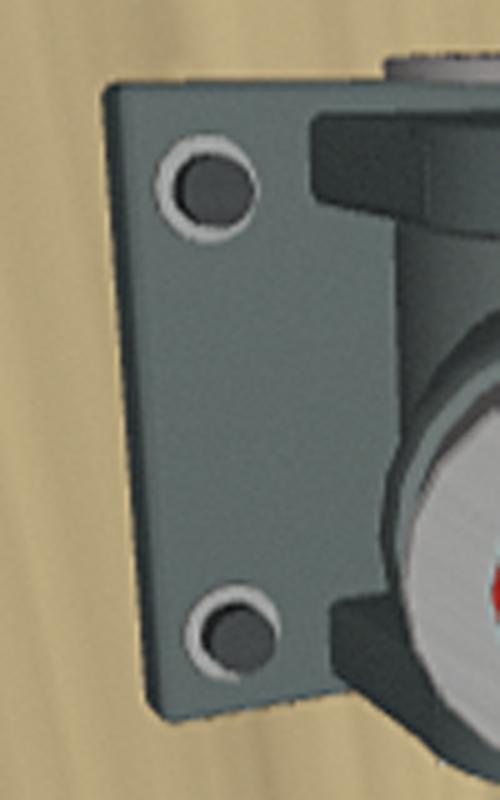

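View pics/z2.png

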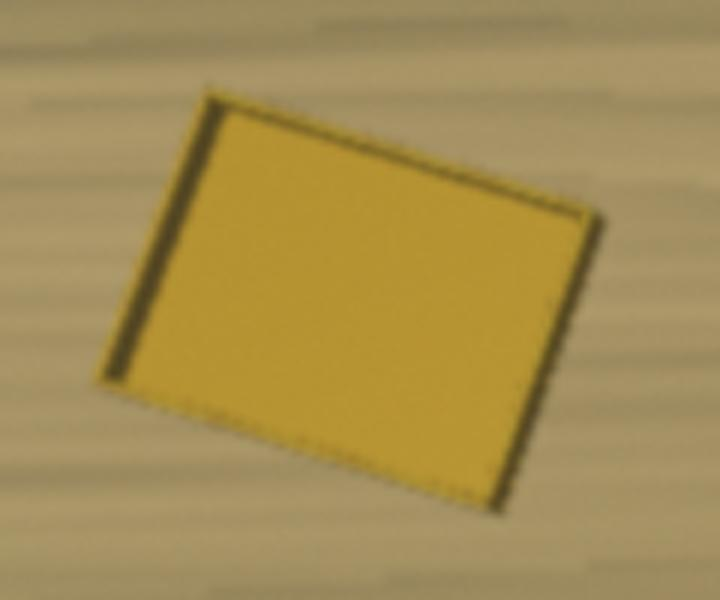

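```bash
python3 - <<'E'
from h import *
import pickle
K,c=cam('wrist'); s=pickle.load(open("pics/w1.pkl","rb"));R,t=wristRt(s,c)
A=ray(K,R,t,(207.5/5-.5+200,188.5/5-.5+120),13);B_=ray(K,R,t,(233.5/5-.5+200,632.5/5-.5+120),13);d=A-B_
print(A,B_,np.rad2deg(np.arctan2(-d[0],d[1])),np.linalg.norm(d))
Kt,ct=cam('top'); T=lambda X,Y:((X+.5)/8-.5+260,(Y+.5)/8-.5+180)
P=[ray(Kt,ct['R'],ct['t'],T(*q),13) for q in [(301,131),(587,157),(549,530),(261,503)]]
for i in range(4):
    d=P[i]-P[(i+1)%4]; print(P[i],np.linalg.norm(d),np.rad2deg(np.arctan2(d[1],d[0])))
print(sum(P)/4)
E
```

```text
[564.49855831  47.82398704  13.        ] [553.90514514 -43.13307648  13.        ] -6.643086675108845 91.57187236016307
[683.71988907  33.13761453  13.        ] 90.97153025183465 83.70483084752662
[673.74481478 -57.28537596  13.        ] 120.72732112452613 -6.949777671631767
[553.90452626 -42.67745638  13.        ] 89.95339440049565 -96.42753442189887
[563.97449309  46.71051223  13.        ] 120.51217121249003 173.53323984913604
[618.8359308   -5.02867639  13.        ]
```

```bash
sed -i 's/^yaw=np.deg2rad(-6.7)/yaw=np.deg2rad(-6.6)/; s/N=np.array(\[567.,.5,159.\])/N=np.array([567.6,1.6,159.])/' h.py; python3 - <<'E'
from h import *
from rig import readout
R,p=pose(readout.sense())
R,q=plan(R,p,RH,N+10*a+np.array([0,1.0,0]),9)
R,q=plan(R,q,RH,N+110*a,7)
print(RH[:,0])
E
```

```text
9 rows [0.03, 0.01, 1.01, -0.01, 0.0, -0.0] perrow mm 10.1 deg 0.0
 path [[522.0, 6.0, 237.0], [532.0, 5.0, 220.0], [543.0, 5.0, 202.0], [553.0, 4.0, 185.0], [563.0, 3.0, 167.0]]
 end err mm [ 0.46  0.16 -0.24] deg 0.21
7 rows [-0.02, 0.0, -1.43, 0.01, 0.0, -0.0] perrow mm 14.3 deg 0.0
 path [[556.0, 4.0, 180.0], [549.0, 5.0, 192.0], [542.0, 5.0, 205.0], [535.0, 6.0, 217.0], [527.0, 7.0, 229.0], [520.0, 7.0, 242.0], [513.0, 8.0, 254.0]]
 end err mm [ 0.23 -0.03 -0.17] deg 0.21
[ 1.14937150e-01  9.93372766e-01 -5.92417448e-19]
```

Emit:
{"fn": "carry_out", "kwargs": {"steps": [0.03,0,1.01,-0.03,0,0,1,0.03,0,1.01,-0.03,0,0,1,0.03,0,1.01,0,0,0,1,0.03,0,1.01,0,0,0,1,0.03,0,1.01,0,0,0,0.6,0.03,0,1.01,0,0,0,0.3,0.03,0,1.01,0,0,0,0.2,0.03,0,1.01,0,0,0,0.1,0.03,0,1.01,0,0,0,0,0,0,0,0,0,0,0], "grip_force": 30}}

```text
time_s: 2.87
eef_pos: [562.5, 3.2, 164.9]
ee_rot: [0.193, 0.722, 0.642, 0.171]
force: [-0.4, 0.3, 0.1]
grip_width: 0.501
```

```bash
python3 look.py wrist w2
```

```text
{'time_s': np.float64(2.867), 'joints': array([-0.228,  0.236,  1.886,  0.112,  0.502, -0.194]), 'eef_pos': array([562.514,   3.198, 164.946]), 'ee_rot': array([0.193, 0.722, 0.642, 0.171]), 'force': array([-0.423,  0.269,  0.14 ]), 'grip_width': np.float64(0.501)}
```

View pics/w2.png

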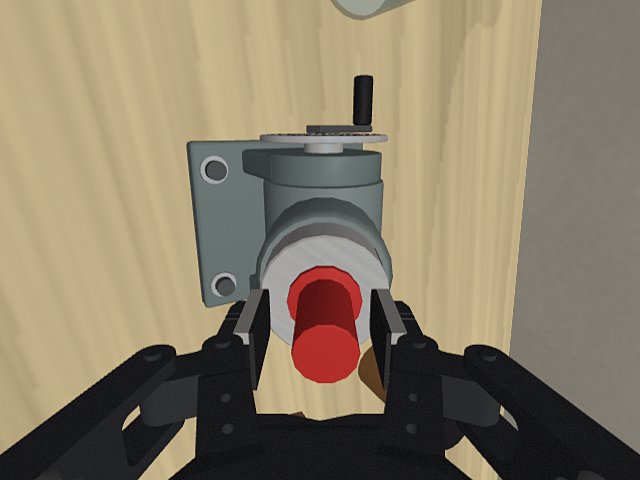

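Emit:
{"fn": "carry_out", "kwargs": {"steps": [0,0.1,0,0,0,0,-0.2,0,0.08,0,0,0,0,-0.6,0,0,0,0,0,0,-1,0,0,0,0,0,0,-1,0,0,0,0,0,0,-1,0,0,0,0,0,0,-1], "grip_force": 40}}

```text
time_s: 3.42
eef_pos: [564.0, 3.0, 168.5]
ee_rot: [0.194, 0.722, 0.642, 0.172]
force: [-5.0, 0.3, 5.9]
grip_width: 0.268
```

```bash
python3 look.py wrist w3
```

```text
{'time_s': np.float64(3.417), 'joints': array([-0.227,  0.233,  1.881,  0.111,  0.507, -0.193]), 'eef_pos': array([564.049,   3.033, 168.495]), 'ee_rot': array([0.194, 0.722, 0.642, 0.172]), 'force': array([-4.996,  0.269,  5.936]), 'grip_width': np.float64(0.268)}
```

View pics/w3.png

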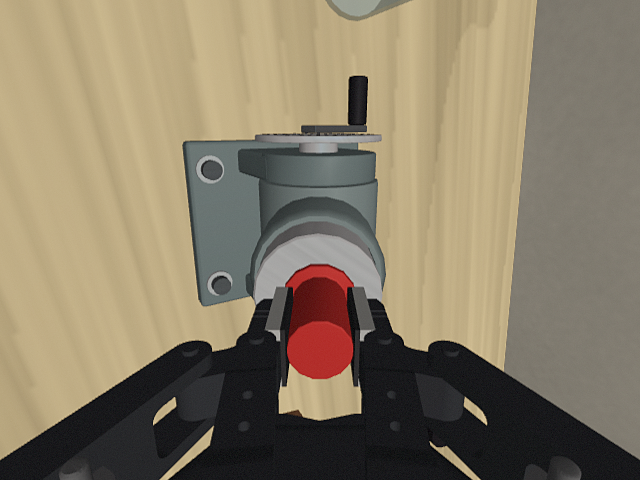

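```bash
python3 - <<'E'
from h import *
from rig import readout
R,p=pose(readout.sense())
plan(RH,p,RH,p+75*a,5)
RT=frame([0,0,-1],[-np.sin(-.31),np.cos(.31),0])
R,q=plan(RH,p+75*a,RT,[522,293,105],12)
print(p+75*a)
E
```

```text
5 rows [-0.0, -0.0, -1.5, 0.0, 0.0, 0.0] perrow mm 15.0 deg 0.0
 path [[557.0, 4.0, 181.0], [549.0, 5.0, 194.0], [542.0, 6.0, 207.0], [534.0, 6.0, 220.0], [527.0, 7.0, 233.0]]
 end err mm [0. 0. 0.] deg 0.0
12 rows [2.31, -0.82, 0.91, 0.5, -0.05, 0.18] perrow mm 26.1 deg 2.7
 path [[527.0, 31.0, 221.0], [526.0, 101.0, 187.0], [525.0, 172.0, 154.0], [523.0, 245.0, 124.0]]
 end err mm [-0.6   0.21 -0.29] deg 0.16
[526.79853193   7.34447256 233.43249082]
```

Emit:
{"fn": "carry_out", "kwargs": {"steps": [0,0,-1,0,0,0,-1,0,0,-1.5,0,0,0,-1,0,0,-1.5,0,0,0,-1,0,0,-1.5,0,0,0,-1,0,0,-2,0,0,0,-1,2.31,-0.82,0.91,0.5,-0.05,0.18,-1,2.31,-0.82,0.91,0.5,-0.05,0.18,-1,2.31,-0.82,0.91,0.5,-0.05,0.18,-1,2.31,-0.82,0.91,0.5,-0.05,0.18,-1,2.31,-0.82,0.91,0.5,-0.05,0.18,-1,2.31,-0.82,0.91,0.5,-0.05,0.18,-1,2.31,-0.82,0.91,0.5,-0.05,0.18,-1,2.31,-0.82,0.91,0.5,-0.05,0.18,-1,2.31,-0.82,0.91,0.5,-0.05,0.18,-1,2.31,-0.82,0.91,0.5,-0.05,0.18,-1,2.31,-0.82,0.91,0.5,-0.05,0.18,-1,2.31,-0.82,0.91,0.5,-0.05,0.18,-1]}}

```text
time_s: 4.88
eef_pos: [522.0, 294.4, 103.9]
ee_rot: [0.0, 0.808, 0.589, -0.002]
force: [0.5, -0.9, -1.1]
grip_width: 0.265
```

```bash
python3 look.py scene s1
```

```text
{'time_s': np.float64(4.883), 'joints': array([ 3.190e-01,  5.960e-01,  1.417e+00, -1.000e-03,  1.132e+00,
        6.310e-01]), 'eef_pos': array([521.967, 294.41 , 103.906]), 'ee_rot': array([ 0.   ,  0.808,  0.589, -0.002]), 'force': array([ 0.471, -0.91 , -1.076]), 'grip_width': np.float64(0.265)}
```

View pics/s1.png

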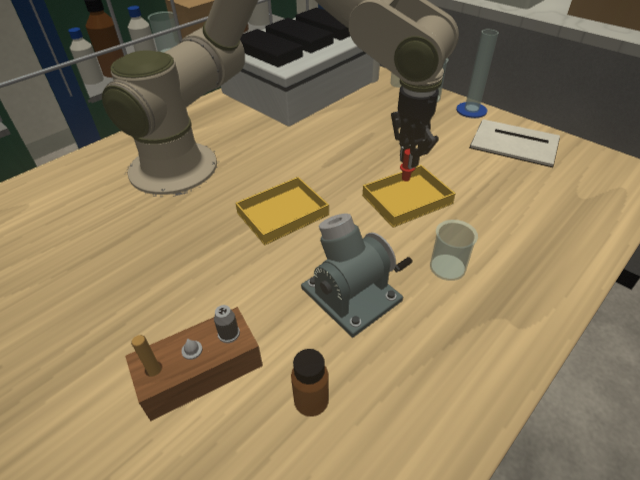

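```bash
python3 - <<'E'
from h import *
from rig import readout
R,p=pose(readout.sense())
q=p+[0,0,56]
plan(R,q,RH,N+95*a,12)
E
```

```text
12 rows [-2.35, 0.69, -0.58, -0.51, 0.05, -0.18] perrow mm 25.2 deg 2.7
 path [[521.0, 273.0, 164.0], [520.0, 200.0, 182.0], [520.0, 127.0, 203.0], [520.0, 55.0, 226.0]]
 end err mm [-0.03  0.47  0.91] deg 0.33
```

Emit:
{"fn": "carry_out", "kwargs": {"steps": [0,0,1.4,0,0,0,-1,0,0,1.4,0,0,0,-1,0,0,1.4,0,0,0,-1,0,0,1.2,0,0,0,-1,0,0,0,0,0,0,-1,0,0,0,0,0,0,-0.4,0,0,0,0,0,0,0,0,0,0,0,0,0,0,0,0,0,0,0,0,0.2,0,0,-1,0,0,0,0.2,0,0,-2,0,0,0,0.5,0,0,-2.5,0,0,0,1,0,0,-3,0,0,0,1,0,0,-2.5,0,0,0,1]}}

```text
time_s: 6.1
eef_pos: [522.4, 293.4, 162.9]
ee_rot: [0.001, 0.808, 0.589, -0.0]
force: [-0.1, -0.0, 0.4]
grip_width: 0.997
```

```bash
python3 look.py wrist w4;python3 - <<'E'
from h import *
from rig import readout
R,p=pose(readout.sense())
plan(R,p,RH,N+95*a,12)
E
```

```text
{'time_s': np.float64(6.1), 'joints': array([ 0.317,  0.532,  1.357, -0.002,  1.253,  0.629]), 'eef_pos': array([522.385, 293.427, 162.879]), 'ee_rot': array([ 0.001,  0.808,  0.589, -0.   ]), 'force': array([-0.143, -0.005,  0.381]), 'grip_width': np.float64(0.997)}
12 rows [-2.33, 0.64, -0.5, -0.49, 0.05, -0.18] perrow mm 24.7 deg 2.6
 path [[523.0, 270.0, 173.0], [521.0, 198.0, 189.0], [520.0, 126.0, 207.0], [520.0, 55.0, 226.0]]
 end err mm [-0.2   0.23 -0.66] deg 0.27
```

View pics/w4.png

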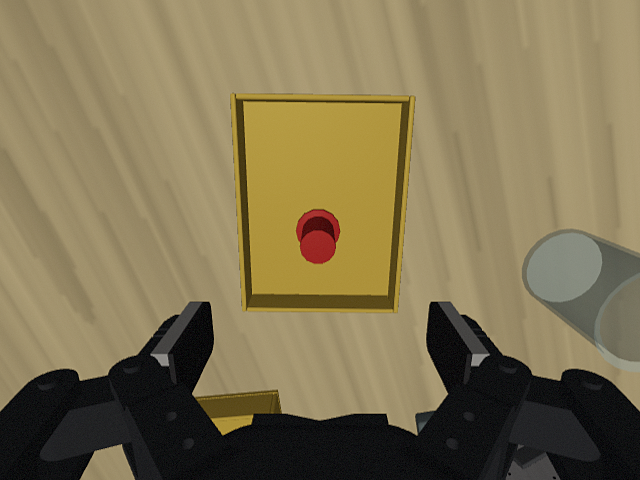

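```bash
python3 - <<'E'
from h import *
K,c=cam('wrist'); M=np.linalg.inv(c['T_tool_cam'])
for P in [(0,0,-35.4),(0,0,-10),(0,0,0),(0,42.5,-10),(0,-42.5,-10)]:
    print(P,proj(K,M[:3,:3],M[:3,3],np.array(P)))
im=cv2.imread('pics/w3.png').astype(int)
for r in (340,350,360):
    red=(im[r,:,2]>130)&(im[r,:,1]<80); w=np.where(red)[0]; print(r,w.min(),w.max(),(w.min()+w.max())/2)
im=cv2.imread('pics/w4.png').astype(int)
red=(im[:,:,2]>130)&(im[:,:,1]<80); ys,xs=np.where(red); print(xs.min(),xs.max(),ys.max())
E
```

```text
(0, 0, -35.4) [[323.1642344  355.14199676]]
(0, 0, -10) [[322.56094493 317.74063449]]
(0, 0, 0) [[322.37438264 306.1745718 ]]
(0, 42.5, -10) [[427.41402529 317.85312712]]
(0, -42.5, -10) [[217.66911869 317.6281003 ]]
340 289 351 320.0
350 287 352 319.5
360 289 350 319.5
296 339 263
```

Emit:
{"fn": "carry_out", "kwargs": {"steps": [-2.33,0.64,-0.5,-0.49,0.05,-0.18,1,-2.33,0.64,-0.5,-0.49,0.05,-0.18,1,-2.33,0.64,-0.5,-0.49,0.05,-0.18,1,-2.33,0.64,-0.5,-0.49,0.05,-0.18,1,-2.33,0.64,-0.5,-0.49,0.05,-0.18,1,-2.33,0.64,-0.5,-0.49,0.05,-0.18,1,-2.33,0.64,-0.5,-0.49,0.05,-0.18,1,-2.33,0.64,-0.5,-0.49,0.05,-0.18,1,-2.33,0.64,-0.5,-0.49,0.05,-0.18,1,-2.33,0.64,-0.5,-0.49,0.05,-0.18,1,-2.33,0.64,-0.5,-0.49,0.05,-0.18,1,-2.33,0.64,-0.5,-0.49,0.05,-0.18,1,0,0,0,0,0,0,1,0,0,0,0,0,0,1]}}

```text
time_s: 7.32
eef_pos: [518.7, 5.9, 234.3]
ee_rot: [0.191, 0.724, 0.642, 0.169]
force: [-0.3, 0.5, 0.1]
grip_width: 1.001
```

```bash
python3 look.py wrist w5; python3 look.py scene s5
```

```text
{'time_s': np.float64(7.317), 'joints': array([-0.246,  0.05 ,  1.9  ,  0.098,  0.683, -0.186]), 'eef_pos': array([518.655,   5.887, 234.313]), 'ee_rot': array([0.191, 0.724, 0.642, 0.169]), 'force': array([-0.325,  0.469,  0.127]), 'grip_width': np.float64(1.001)}
{'time_s': np.float64(7.367), 'joints': array([-0.245,  0.051,  1.899,  0.098,  0.683, -0.186]), 'eef_pos': array([518.751,   6.701, 233.96 ]), 'ee_rot': array([0.19 , 0.723, 0.642, 0.169]), 'force': array([-0.7  , -0.139, -0.407]), 'grip_width': np.float64(0.998)}
```

View pics/w5.png

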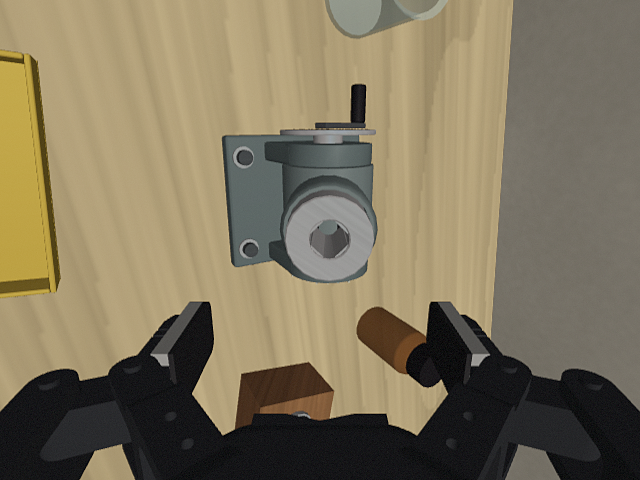

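```bash
python3 - <<'E'
import h
from h import *
K,c=cam('wrist'); M=np.linalg.inv(c['T_tool_cam'])
for P in [(11,42.5,-13),(11,42.5,0),(-11,42.5,-13)]:
    print(P,proj(K,M[:3,:3],M[:3,3],np.array(P)))
im=cv2.imread("pics/w5.png"); cv2.imwrite("pics/z.png",cv2.resize(im[285:385,400:500],None,fx=6,fy=6,interpolation=cv2.INTER_CUBIC))
import ringfit
oc=cam
def cam2(n):
    K,c=oc(n); c=dict(c); T=c['T_tool_cam'].copy(); T[1,3]+=1.0; c['T_tool_cam']=T; return K,c
ringfit.cam=cam2
for fz in (0,1): ringfit.fit("w5",(265,180,395,290),free_tilt=fz)
ringfit.fit("w1",(250,170,400,290))
import pickle
K,c=cam2('wrist'); s=pickle.load(open("pics/w5.pkl","rb"));R,t=wristRt(s,c)
for q in [(243.5,157),(250,248.5)]: print(ray(K,R,t,q,13))
E
```

```text
(11, 42.5, -13) [[431.10760249 296.47988775]]
(11, 42.5, 0) [[422.17013129 282.92123145]]
(-11, 42.5, -13) [[426.29011304 345.58720216]]
w5 N [568.57   2.32] yaw 0.89 [] rms 0.65 n 972
w5 N [568.65   2.31] yaw 0.67 [28.82127343] rms 0.64 n 972
w1 N [568.64   2.32] yaw 0.05 [] rms 0.61 n 839
[565.84357098  47.45036299  13.        ]
[556.07246736 -44.20896187  13.        ]
```

View pics/z.png

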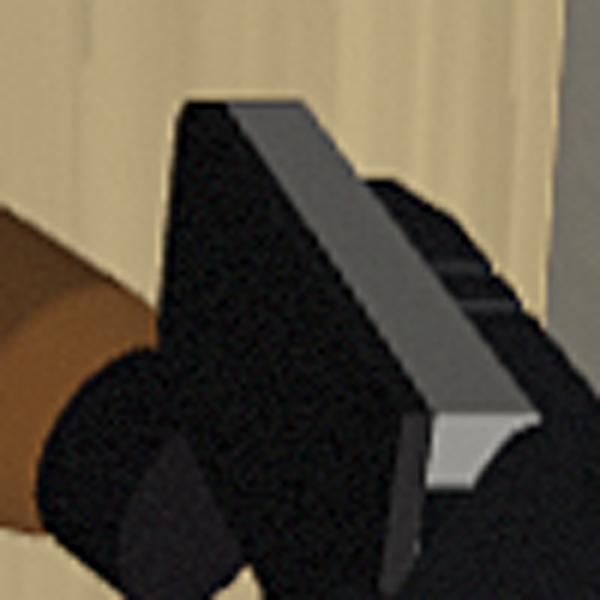

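View pics/w5_fit.png

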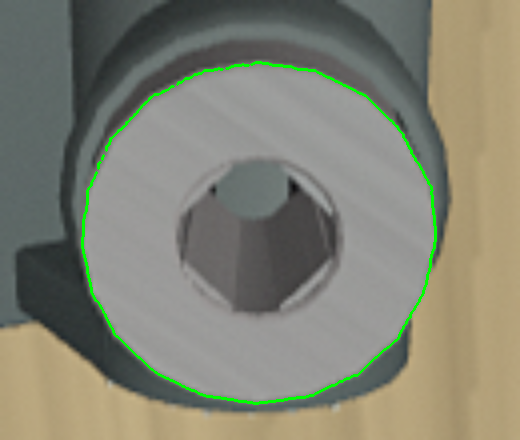

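```bash
cat > fit2.py <<'E'
from ringfit import *
def fit_im(im,K,R,t,box,lab,z=159,k=4):
    pts,big,m=ringpts(im,box)
    f=lambda q:dist(proj(K,R,t,circ(np.array([q[0],q[1],z]),a,30)),pts)
    r=least_squares(f,N[:2],loss='soft_l1',f_scale=.3,diff_step=1e-4); e=f(r.x)
    print(lab,r.x.round(2),"rms",np.sqrt((e**2).mean()).round(2),len(pts))
    out=cv2.resize(im[box[1]:box[3],box[0]:box[2]],None,fx=4,fy=4)
    for x,y in pts: cv2.circle(out,(int((x-box[0])*4+2),int((y-box[1])*4+2)),1,(0,255,0),-1)
    cv2.imwrite(f"pics/fit_{lab}.png",out)
if __name__=="__main__":
    for n,b in [("top",(285,200,340,250)),("scene",(310,200,365,245))]:
        K,c=cam(n); fit_im(cv2.imread(f"pics/{n}0.png"),K,c['R'],c['t'],b,n)
    for w,b in [("w1",(250,170,400,290)),("w5",(265,180,395,290))]:
        K,c=cam('wrist'); T=c['T_tool_cam'].copy();T[1,3]+=1;c['T_tool_cam']=T
        R,t=wristRt(pickle.load(open(f"pics/{w}.pkl","rb")),c); fit_im(cv2.imread(f"pics/{w}.png"),K,R,t,b,w)
E
python3 fit2.py; python3 -c "
import cv2,numpy as np
x=[cv2.resize(cv2.imread(f'pics/fit_{n}.png'),(300,270)) for n in ('top','scene')];cv2.imwrite('pics/z.png',np.hstack(x))"
```

```text
top [564.79   1.29] rms 1.18 247
scene [569.51   3.99] rms 0.53 194
w1 [568.81   2.16] rms 0.86 839
w5 [568.91   2.31] rms 0.95 972
```

View pics/z.png

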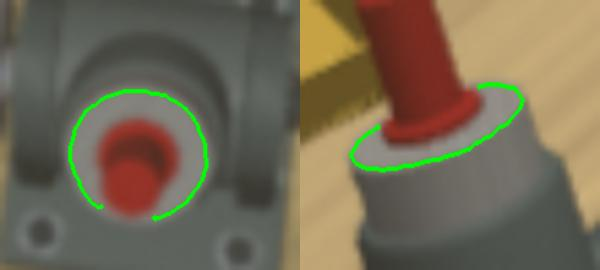

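View pics/s5.png

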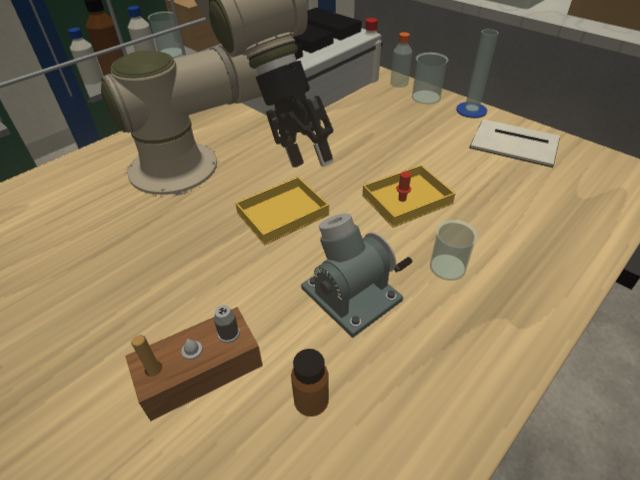

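```bash
sed -i 's/N=np.array(\[567.6,1.6,159.\])/N=np.array([569.,2.3,159.])/' h.py; python3 - <<'E'
from h import *
from rig import readout
R,p=pose(readout.sense())
C=B+62*by; print(C)
R,q=plan(R,p,RB,[C[0],C[1],180],10)
E
```

```text
[ 554.71267878 -238.88400038   62.        ]
10 rows [-2.36, 0.66, 0.74, 0.59, -0.05, 0.19] perrow mm 25.6 deg 3.1
 path [[525.0, -17.0, 230.0], [537.0, -67.0, 222.0], [545.0, -116.0, 212.0], [551.0, -165.0, 200.0], [555.0, -215.0, 187.0]]
 end err mm [ 0.26 -0.42 -0.18] deg 0.2
```

Emit:
{"fn": "carry_out", "kwargs": {"steps": [-2.36,0.66,0.74,0.59,-0.05,0.19,1,-2.36,0.66,0.74,0.59,-0.05,0.19,1,-2.36,0.66,0.74,0.59,-0.05,0.19,1,-2.36,0.66,0.74,0.59,-0.05,0.19,1,-2.36,0.66,0.74,0.59,-0.05,0.19,1,-2.36,0.66,0.74,0.59,-0.05,0.19,1,-2.36,0.66,0.74,0.59,-0.05,0.19,1,-2.36,0.66,0.74,0.59,-0.05,0.19,1,-2.36,0.66,0.74,0.59,-0.05,0.19,1,-2.36,0.66,0.74,0.59,-0.05,0.19,1,0,0,0,0,0,0,1,0,0,0,0,0,0,1]}}

```text
time_s: 8.42
eef_pos: [555.4, -239.6, 178.2]
ee_rot: [-0.002, 0.801, 0.599, -0.001]
force: [-0.4, -0.3, 0.9]
grip_width: 0.994
```

```bash
python3 look.py wrist w6
```

```text
{'time_s': np.float64(8.417), 'joints': array([-6.000e-01,  5.330e-01,  1.314e+00, -1.000e-03,  1.299e+00,
       -3.130e-01]), 'eef_pos': array([ 555.395, -239.565,  178.205]), 'ee_rot': array([-0.002,  0.801,  0.599, -0.001]), 'force': array([-0.388, -0.305,  0.909]), 'grip_width': np.float64(0.994)}
```

View pics/w6.png

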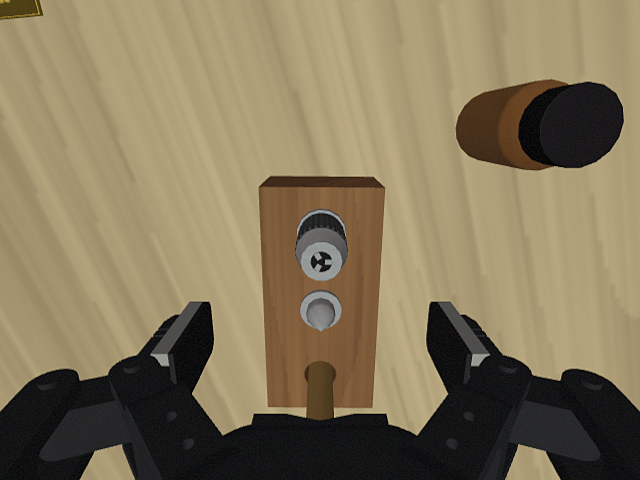

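```bash
python3 - <<'E'
from h import *
import pickle
K,c=cam('wrist'); T=c['T_tool_cam'].copy();T[1,3]+=1;c['T_tool_cam']=T
s=pickle.load(open("pics/w6.pkl","rb"));R,t=wristRt(s,c)
print("face",ray(K,R,t,(321.5,261),124))
P=[ray(K,R,t,q,62) for q in [(260,187),(384,187.5),(372.5,407),(268,407)]]
for i in range(4):
    d=P[i]-P[(i+1)%4]; print(P[i],np.linalg.norm(d),np.rad2deg(np.arctan2(d[1],d[0])))
print("ctr",sum(P)/4, "collar",ray(K,R,t,(321.5,234),64))
print("bar hole",ray(K,R,t,(320.5,375),62),"pred",B-62*by)
print(rodz(s).as_matrix())
E
```

```text
face [ 556.20203912 -239.22896852  124.        ]
[ 523.5881082  -195.56392523   62.        ] 87.90641300360627 163.42203628381387
[ 607.84046091 -220.64536277   62.        ] 189.00973619704558 73.5512020560808
[ 554.3207688  -401.91952787   62.        ] 89.76959867115029 -16.17921910100629
[ 468.10651203 -376.90587609   62.        ] 189.639422732666 -107.01149876230792
ctr [ 538.46396248 -298.75867299   62.        ] collar [ 555.86969119 -240.58500302   64.        ]
bar hole [ 520.56709987 -358.38423853   62.        ] pred [ 519.28732122 -357.71599962   62.        ]
[[ 2.83341801e-01  9.59010336e-01 -4.07424202e-03]
 [ 9.59018990e-01 -2.83339076e-01  1.24317745e-03]
 [ 3.78280535e-05 -4.25951960e-03 -9.99990927e-01]]
```

```bash
sed -i 's/^byaw=np.deg2rad(-16.6)/byaw=np.deg2rad(-16.5)/; s/^B=.*/B=np.array([538.4,-298.7,62.])/' h.py; python3 - <<'E'
from h import *
from rig import readout
R,p=pose(readout.sense())
C=B+62*by; print(C,p)
R,q=plan(R,p,RB,[C[0],C[1],73],8)
E
```

```text
[ 556.00895137 -239.25317644   62.        ] [ 555.37353486 -238.81797446  178.96192168]
8 rows [-0.0, 0.01, 1.32, -0.0, 0.0, 0.0] perrow mm 13.2 deg 0.0
 path [[555.0, -239.0, 166.0], [556.0, -239.0, 139.0], [556.0, -239.0, 113.0], [556.0, -239.0, 87.0]]
 end err mm [-0.17  0.3   0.36] deg 0.2
```

Emit:
{"fn": "carry_out", "kwargs": {"steps": [0.01,0.01,1.32,0,0,0,1,0.01,0.01,1.32,0,0,0,1,0.01,0.01,1.32,0,0,0,1,0,0.01,1.32,0,0,0,1,0,0.01,1.32,0,0,0,1,0,0,1.32,0,0,0,1,0,0,1.32,0,0,0,1,0,0,1.28,0,0,0,0.6,0,0,0,0,0,0,0,0,0,0,0,0,0,0,0,0,0,0,0,0,0], "grip_force": 30}}

```text
time_s: 9.38
eef_pos: [555.9, -239.1, 75.6]
ee_rot: [0.0, 0.801, 0.599, -0.0]
force: [0.5, -0.1, 0.6]
grip_width: 0.501
```

```bash
python3 look.py wrist w7
```

```text
{'time_s': np.float64(9.383), 'joints': array([-5.990e-01,  6.400e-01,  1.423e+00, -1.000e-03,  1.078e+00,
       -3.130e-01]), 'eef_pos': array([ 555.892, -239.112,   75.615]), 'ee_rot': array([ 0.   ,  0.801,  0.599, -0.   ]), 'force': array([ 0.47 , -0.128,  0.591]), 'grip_width': np.float64(0.501)}
```

View pics/w7.png

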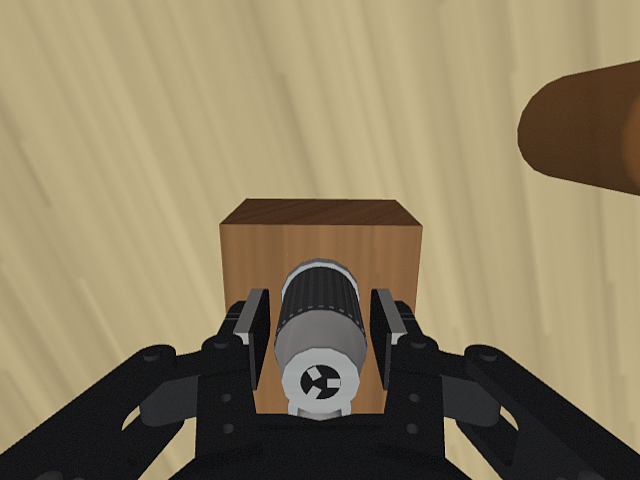

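Emit:
{"fn": "carry_out", "kwargs": {"steps": [0,0,0.2,0,0,0,-0.15,0,0,0,0,0,0,-0.4,0,0,0,0,0,0,-1,0,0,0,0,0,0,-1,0,0,0,0,0,0,-1], "grip_force": 30}}

```text
time_s: 9.85
eef_pos: [555.7, -239.7, 73.1]
ee_rot: [-0.0, 0.801, 0.599, -0.0]
force: [1.1, 1.5, 4.6]
grip_width: 0.372
```

Emit:
{"fn": "carry_out", "kwargs": {"steps": [0,0,0,0,0,0,-1,0,0,0,0,0,0,-1], "grip_force": 70}}

```text
time_s: 10.02
eef_pos: [555.7, -239.7, 73.2]
ee_rot: [-0.0, 0.801, 0.599, -0.0]
force: [0.6, 2.4, 7.0]
grip_width: 0.359
```

```bash
python3 look.py wrist w8
```

```text
{'time_s': np.float64(10.017), 'joints': array([-6.000e-01,  6.440e-01,  1.425e+00, -1.000e-03,  1.074e+00,
       -3.130e-01]), 'eef_pos': array([ 555.7  , -239.68 ,   73.202]), 'ee_rot': array([-0.   ,  0.801,  0.599, -0.   ]), 'force': array([0.606, 2.417, 6.974]), 'grip_width': np.float64(0.359)}
```

View pics/w8.png

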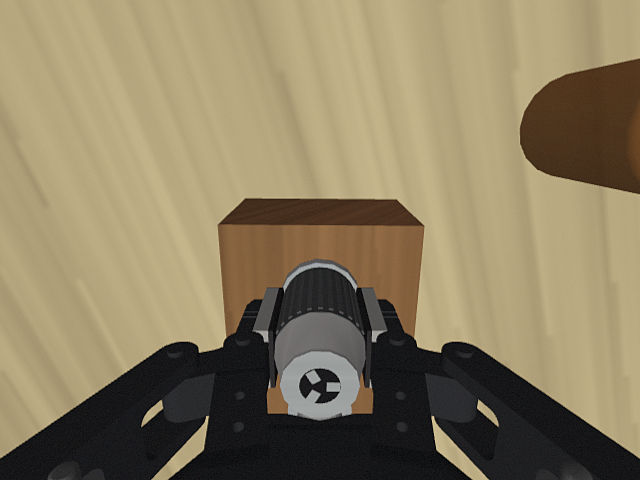

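```bash
python3 - <<'E'
from h import *
K,c=cam('wrist'); T=c['T_tool_cam'].copy();T[1,3]+=1; M=np.linalg.inv(T)
for P in [(0,0,-50.8),(1,0,-50.8),(2,0,-50.8),(12,0,-50.8),(-12,0,-50.8),(0,12,-50.8)]: print(P,proj(K,M[:3,:3],M[:3,3],np.array(P)))
E
python3 -c "
import cv2
im=cv2.imread('pics/w8.png');cv2.imwrite('pics/z.png',cv2.resize(im[250:430,250:390],None,fx=4,fy=4,interpolation=cv2.INTER_CUBIC)[:600])
cv2.imwrite('pics/z2.png',cv2.resize(im[340:430,260:380],None,fx=6,fy=6,interpolation=cv2.INTER_CUBIC))"
```

```text
(0, 0, -50.8) [[320.30746078 386.02401118]]
(1, 0, -50.8) [[320.31391946 383.20493042]]
(2, 0, -50.8) [[320.32041263 380.37079692]]
(12, 0, -50.8) [[320.38730353 351.17430905]]
(-12, 0, -50.8) [[320.23254963 418.72116957]]
(0, 12, -50.8) [[360.4940438  386.06205185]]
```

View pics/z2.png

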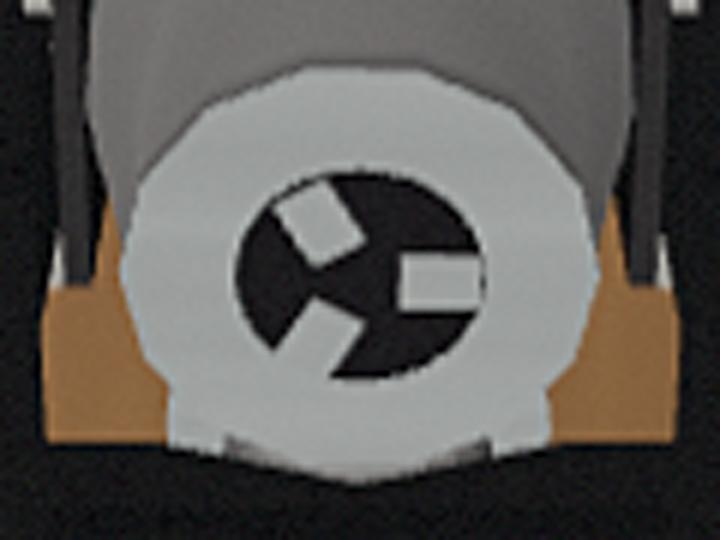

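```bash
python3 - <<'E'
from h import *
from rig import readout
R,p=pose(readout.sense())
q=p+[0,0,70]
R,q=plan(R,q,RH,N+85*a-.4*RH[:,0],12)
E
```

```text
12 rows [1.97, -0.47, -0.88, -0.5, 0.04, -0.16] perrow mm 22.1 deg 2.6
 path [[557.0, -219.0, 152.0], [556.0, -158.0, 177.0], [550.0, -97.0, 201.0], [538.0, -35.0, 221.0]]
 end err mm [ 0.52 -0.27  0.12] deg 0.2
```

```bash
python3 - <<'E'
from h import *
from rig import readout
R,p=pose(readout.sense())
q=p+[0,0,80]
R,q=plan(R,q,RH,N+95*a-.4*RH[:,0],12)
E
```

```text
12 rows [1.97, -0.52, -0.88, -0.5, 0.04, -0.16] perrow mm 22.2 deg 2.6
 path [[556.0, -219.0, 162.0], [554.0, -158.0, 187.0], [546.0, -96.0, 210.0], [533.0, -34.0, 230.0]]
 end err mm [-0.14  0.37  0.05] deg 0.2
```

Emit:
{"fn": "carry_out", "kwargs": {"steps": [0,0,-0.8,0,0,0,-1,0,0,-1.2,0,0,0,-1,0,0,-1.5,0,0,0,-1,0,0,-1.5,0,0,0,-1,0,0,-1.5,0,0,0,-1,0,0,-1.5,0,0,0,-1,1.97,-0.52,-0.88,-0.5,0.04,-0.16,-1,1.97,-0.52,-0.88,-0.5,0.04,-0.16,-1,1.97,-0.52,-0.88,-0.5,0.04,-0.16,-1,1.97,-0.52,-0.88,-0.5,0.04,-0.16,-1,1.97,-0.52,-0.88,-0.5,0.04,-0.16,-1,1.97,-0.52,-0.88,-0.5,0.04,-0.16,-1,1.97,-0.52,-0.88,-0.5,0.04,-0.16,-1,1.97,-0.52,-0.88,-0.5,0.04,-0.16,-1,1.97,-0.52,-0.88,-0.5,0.04,-0.16,-1,1.97,-0.52,-0.88,-0.5,0.04,-0.16,-1,1.97,-0.52,-0.88,-0.5,0.04,-0.16,-1,1.97,-0.52,-0.88,-0.5,0.04,-0.16,-1,0,0,0,0,0,0,-1,0,0,0,0,0,0,-1]}}

```text
time_s: 11.73
eef_pos: [520.7, 8.6, 241.1]
ee_rot: [0.194, 0.721, 0.643, 0.171]
force: [0.3, -0.4, -4.2]
grip_width: 0.355
```

```bash
python3 look.py wrist w9;  python3 look.py scene s9; python3 - <<'E'
from h import *
from rig import readout
K,c=cam('scene')
s=readout.sense(); R,p=pose(s); d=p-N; print("tool-frame offset of TCP from axis", RH.T@d, np.rad2deg(Ro.from_matrix(R.T@RH).as_rotvec()))
im=cv2.imread("pics/s9.png"); cv2.imwrite("pics/z.png",cv2.resize(im[130:290,270:430],None,fx=4,fy=4,interpolation=cv2.INTER_CUBIC)[:600])
E
```

```text
{'time_s': np.float64(11.733), 'joints': array([-0.238,  0.045,  1.888,  0.092,  0.692, -0.18 ]), 'eef_pos': array([520.684,   8.564, 241.082]), 'ee_rot': array([0.194, 0.721, 0.643, 0.171]), 'force': array([ 0.253, -0.444, -4.227]), 'grip_width': np.float64(0.355)}
{'time_s': np.float64(11.783), 'joints': array([-0.24 ,  0.046,  1.887,  0.092,  0.691, -0.18 ]), 'eef_pos': array([521.171,   7.787, 240.934]), 'ee_rot': array([0.194, 0.721, 0.643, 0.17 ]), 'force': array([ 0.269,  0.37 , -4.3  ]), 'grip_width': np.float64(0.359)}
tool-frame offset of TCP from axis [ -0.48136447  -0.48902108 -94.73061884] [-0.10416293  0.20026368  0.01632757]
```

View pics/w9.png

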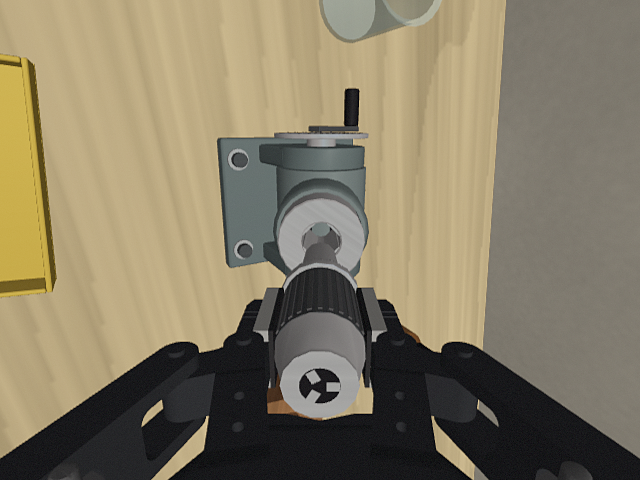

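View pics/z.png

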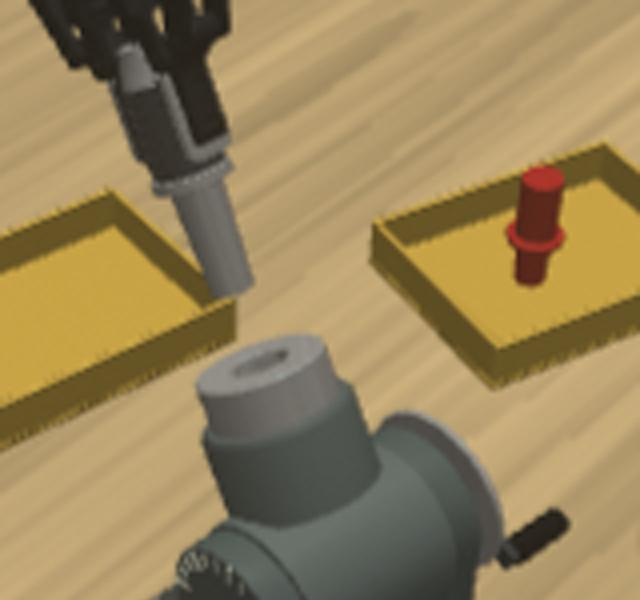

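```bash
python3 - <<'E'
from fit2 import *
K,c=cam('wrist'); T=c['T_tool_cam'].copy();T[1,3]+=1;c['T_tool_cam']=T
s=pickle.load(open("pics/w9.pkl","rb"));R,t=wristRt(s,c); fit_im(cv2.imread("pics/w9.png"),K,R,t,(265,185,380,262),"w9")
M=np.linalg.inv(T)
for z in (-50,0,39,95,105): print(z,proj(K,M[:3,:3],M[:3,3],np.array([.4,0,z])))
im=cv2.imread("pics/w9.png"); cv2.imwrite("pics/z2.png",cv2.resize(im[180:420,255:385],None,fx=4,fy=4,interpolation=cv2.INTER_CUBIC)[:440])
E
```

```text
w9 [568.68   2.27] rms 4.49 764
-50 [[319.7722378  382.51354585]]
0 [[319.67917132 305.39084575]]
39 [[319.63815985 271.4053004 ]]
95 [[319.60074067 240.39662373]]
105 [[319.59568855 236.21001841]]
```

View pics/z2.png

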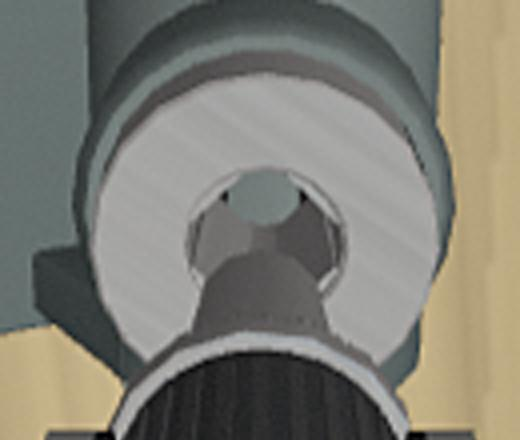

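View pics/fit_w9.png

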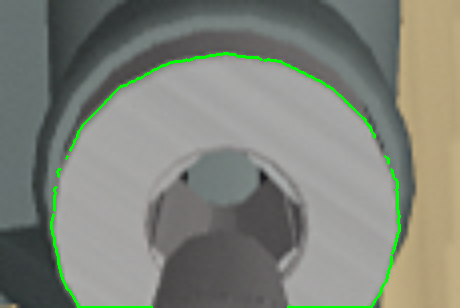

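Emit:
{"fn": "carry_out", "kwargs": {"steps": [0,0.07,0.5,-0.02,0.04,0,-1,0,0,1.1,0,0,0,-1,0,0,1.1,0,0,0,-1,0,0,1.1,0,0,0,-1,0,0,1.1,0,0,0,-1,0,0,0.6,0,0,0,-1,0,0,0.5,0,0,0,-1,0,0,0,0,0,0,-1]}}

```text
time_s: 12.5
eef_pos: [552.0, 4.2, 187.8]
ee_rot: [0.193, 0.721, 0.643, 0.172]
force: [0.3, 1.2, -4.2]
grip_width: 0.354
```

```bash
cat > st.py <<'E'
from h import *
from rig import readout
s=readout.sense(); R,p=pose(s); print("t %.2f"%s['time_s'],"off",(RH.T@(p-N)).round(2),"rot",np.rad2deg(Ro.from_matrix(R.T@RH).as_rotvec()).round(2),"F tool",(RH.T@s['force']).round(2),"w",round(float(s['grip_width']),3))
E
python3 st.py; python3 look.py scene s10; python3 -c "
import cv2
im=cv2.imread('pics/s10.png');cv2.imwrite('pics/z.png',cv2.resize(im[150:290,290:400],None,fx=5,fy=5,interpolation=cv2.INTER_CUBIC)[:600])"
```

```text
t 12.50 off [ -0.1   -0.39 -33.51] rot [-0.06 -0.03  0.02] F tool [ 1.18 -1.96  3.73] w 0.354
{'time_s': np.float64(12.5), 'joints': array([-0.233,  0.181,  1.887,  0.112,  0.557, -0.197]), 'eef_pos': array([552.007,   4.169, 187.824]), 'ee_rot': array([0.193, 0.721, 0.643, 0.172]), 'force': array([ 0.305,  1.155, -4.206]), 'grip_width': np.float64(0.354)}
```

View pics/z.png

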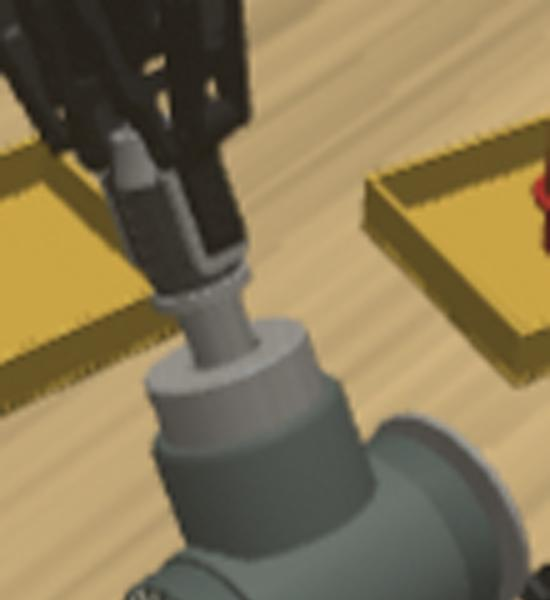

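Emit:
{"fn": "carry_out", "kwargs": {"steps": [0,0.03,0.4,0,0,0,-1,0,0,0.3,0,0,0,-1,0,0,0.3,0,0,0,-1,0,0,0,0,0,0,-1]}}

```text
time_s: 12.88
eef_pos: [556.8, 3.3, 180.1]
ee_rot: [0.193, 0.721, 0.643, 0.172]
force: [-2.1, -2.5, -7.0]
grip_width: 0.357
```

```bash
python3 st.py
```

```text
t 12.88 off [ -0.39  -0.06 -24.38] rot [-0.03  0.01  0.03] F tool [-2.68 -5.05  5.19] w 0.357
```

Emit:
{"fn": "carry_out", "kwargs": {"steps": [-0.05,-0.06,0.1,0,0,0,-1,0,0,0.1,0,0,0,-1,0,0,0,0,0,0,-1]}}

```text
time_s: 13.13
eef_pos: [557.5, 3.0, 178.5]
ee_rot: [0.193, 0.721, 0.643, 0.172]
force: [-2.3, -2.0, -4.7]
grip_width: 0.359
```

```bash
python3 st.py
```

```text
t 13.13 off [ -0.59  -0.2  -22.65] rot [ 0.03 -0.02  0.03] F tool [-2.23 -4.13  3.05] w 0.359
```

Emit:
{"fn": "carry_out", "kwargs": {"steps": [-0.05,-0.05,0.1,0,0,0,-1,0,0,0.1,0,0,0,-1,0,0,0,0,0,0,-1]}}

```text
time_s: 13.38
eef_pos: [558.3, 2.6, 176.6]
ee_rot: [0.193, 0.721, 0.643, 0.173]
force: [0.4, 0.2, -4.9]
grip_width: 0.363
```

```bash
python3 st.py
```

```text
t 13.38 off [ -0.92  -0.47 -20.54] rot [ 0.06 -0.03  0.02] F tool [ 0.2  -2.12  4.45] w 0.363
```

Emit:
{"fn": "carry_out", "kwargs": {"steps": [0,0,0.1,0,0,0,-1,0,0,0.1,0,0,0,-1,0,0,0,0,0,0,-1]}}

```text
time_s: 13.63
eef_pos: [559.2, 2.4, 174.7]
ee_rot: [0.193, 0.721, 0.643, 0.173]
force: [-0.0, 1.9, -4.9]
grip_width: 0.359
```

```bash
python3 st.py
```

```text
t 13.63 off [ -0.98  -0.62 -18.45] rot [ 0.04 -0.03  0.02] F tool [ 1.93 -2.68  4.16] w 0.359
```

Emit:
{"fn": "carry_out", "kwargs": {"steps": [0.01,0,0.1,0,0,0,-1,0,0,0.05,0,0,0,-1,0,0,0,0,0,0,-1]}}

```text
time_s: 13.88
eef_pos: [559.9, 2.4, 173.5]
ee_rot: [0.193, 0.721, 0.643, 0.173]
force: [-0.1, 1.5, -4.6]
grip_width: 0.358
```

```bash
python3 st.py
```

```text
t 13.88 off [ -0.93  -0.62 -17.05] rot [ 0.04 -0.02  0.02] F tool [ 1.52 -2.52  3.89] w 0.358
```

Emit:
{"fn": "carry_out", "kwargs": {"steps": [0.02,0,0.1,0,0,0,-1,0,0,0,0,0,0,-1]}}

```text
time_s: 14.05
eef_pos: [560.4, 2.5, 172.7]
ee_rot: [0.193, 0.721, 0.643, 0.172]
force: [-3.4, 1.2, -2.6]
grip_width: 0.354
```

```bash
python3 st.py
```

```text
t 14.05 off [ -0.79  -0.6  -16.14] rot [ 0.04 -0.02  0.03] F tool [ 0.82 -4.37  0.51] w 0.354
```

Emit:
{"fn": "carry_out", "kwargs": {"steps": [0.02,0,0.03,0,0,0,-1,0,0,0,0,0,0,-1]}}

```text
time_s: 14.22
eef_pos: [560.5, 2.6, 172.5]
ee_rot: [0.194, 0.721, 0.643, 0.172]
force: [-4.5, 0.8, -0.1]
grip_width: 0.359
```

```bash
python3 st.py; python3 look.py scene s11; python3 -c "
import cv2
im=cv2.imread('pics/s11.png');cv2.imwrite('pics/z.png',cv2.resize(im[150:290,290:400],None,fx=5,fy=5,interpolation=cv2.INTER_CUBIC)[:600])"
```

```text
t 14.22 off [ -0.72  -0.61 -15.95] rot [ 0.04 -0.    0.04] F tool [ 0.24 -3.99 -2.19] w 0.359
{'time_s': np.float64(14.217), 'joints': array([-0.232,  0.22 ,  1.885,  0.118,  0.518, -0.204]), 'eef_pos': array([560.476,   2.565, 172.506]), 'ee_rot': array([0.194, 0.721, 0.643, 0.172]), 'force': array([-4.492,  0.764, -0.092]), 'grip_width': np.float64(0.359)}
```

View pics/z.png

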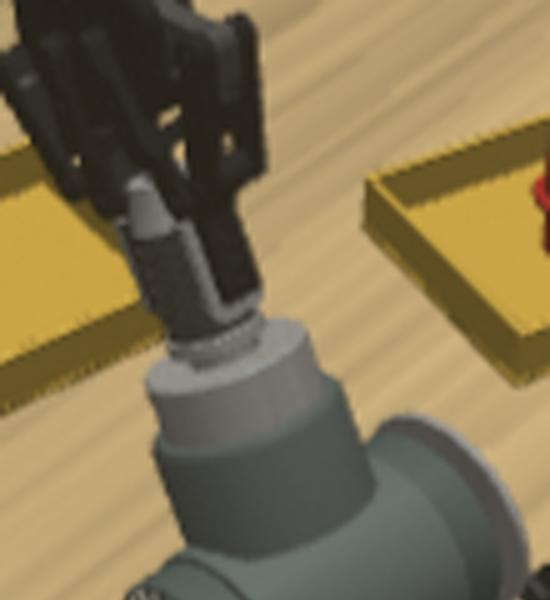

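Emit:
{"fn": "carry_out", "kwargs": {"steps": [0,0,0,0,0,0,-0.2,0,0,0,0,0,0,0.2,0,0,0,0,0,0,0.5,0,0,0,0,0,0,0.5,0,0,-1,0,0,0,0.5,0,0,-1.5,0,0,0,0.5,0,0,-1.5,0,0,0,0.7,0,0,-1.5,0,0,0,1,0,0,-2,0,0,0,1,0,0,-2,0,0,0,1,0,0,-1,0,0,0,1]}}

```text
time_s: 15.18
eef_pos: [507.9, 8.8, 266.1]
ee_rot: [0.195, 0.721, 0.642, 0.173]
force: [0.0, 0.6, 0.3]
grip_width: 1.002
```

```bash
python3 st.py; python3 look.py wrist w12; python3 look.py scene s12; python3 - <<'E'
import cv2
im=cv2.imread('pics/s12.png');cv2.imwrite('pics/z.png',cv2.resize(im[150:290,290:400],None,fx=5,fy=5,interpolation=cv2.INTER_CUBIC)[:600])
from h import *
from rig import readout
R,p=pose(readout.sense())
Q=B-62*by
for z in (190,):
  plan(R,p,RB,[Q[0],Q[1],z],14)
E
```

```text
t 15.18 off [  -0.58    0.36 -123.48] rot [0.25 0.01 0.04] F tool [ 0.59  0.15 -0.3 ] w 1.002
{'time_s': np.float64(15.183), 'joints': array([-0.248, -0.014,  1.881,  0.098,  0.752, -0.188]), 'eef_pos': array([507.911,   8.782, 266.12 ]), 'ee_rot': array([0.195, 0.721, 0.642, 0.173]), 'force': array([0.047, 0.589, 0.34 ]), 'grip_width': np.float64(1.002)}
{'time_s': np.float64(15.233), 'joints': array([-0.248, -0.015,  1.88 ,  0.098,  0.753, -0.188]), 'eef_pos': array([508.092,   8.796, 266.981]), 'ee_rot': array([0.196, 0.72 , 0.642, 0.174]), 'force': array([0.702, 0.361, 1.875]), 'grip_width': np.float64(1.002)}
14 rows [-2.56, 0.43, 0.67, 0.43, -0.04, 0.14] perrow mm 26.9 deg 2.3
 path [[513.0, -18.0, 262.0], [522.0, -96.0, 249.0], [527.0, -175.0, 234.0], [527.0, -254.0, 216.0], [523.0, -332.0, 197.0]]
 end err mm [-0.65  0.57  0.74] deg 0.24
```

View pics/z.png

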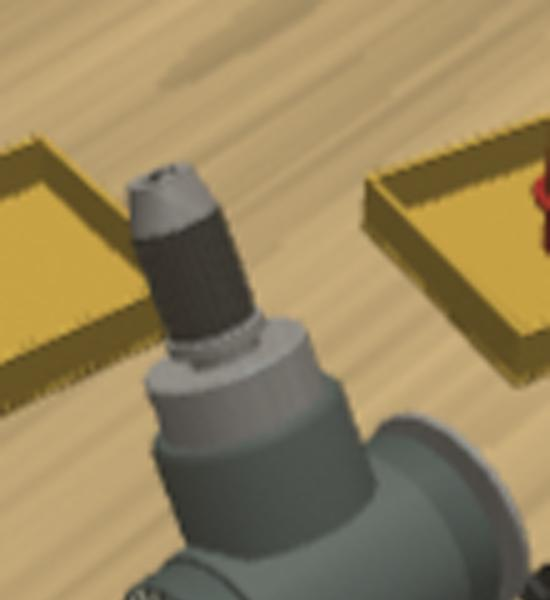

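View pics/w12.png

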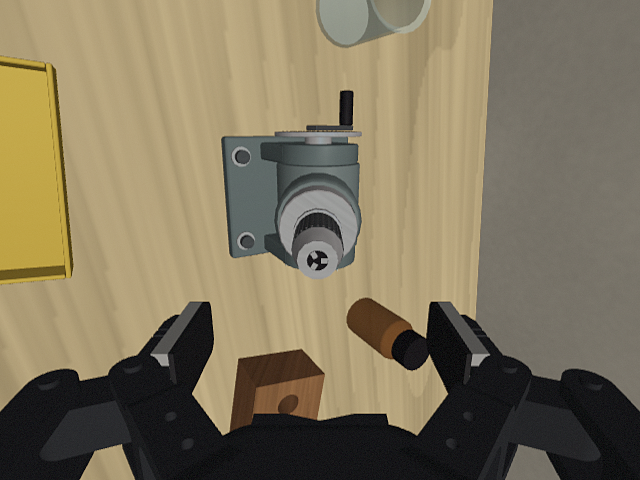

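Emit:
{"fn": "carry_out", "kwargs": {"steps": [-2.56,0.43,0.67,0.43,-0.04,0.14,1,-2.56,0.43,0.67,0.43,-0.04,0.14,1,-2.56,0.43,0.67,0.43,-0.04,0.14,1,-2.56,0.43,0.67,0.43,-0.04,0.14,1,-2.56,0.43,0.67,0.43,-0.04,0.14,1,-2.56,0.43,0.67,0.43,-0.04,0.14,1,-2.56,0.43,0.67,0.43,-0.04,0.14,1,-2.56,0.43,0.67,0.43,-0.04,0.14,1,-2.56,0.43,0.67,0.43,-0.04,0.14,1,-2.56,0.43,0.67,0.43,-0.04,0.14,1,-2.56,0.43,0.67,0.43,-0.04,0.14,1,-2.56,0.43,0.67,0.43,-0.04,0.14,1,-2.56,0.43,0.67,0.43,-0.04,0.14,1,-2.56,0.43,0.67,0.43,-0.04,0.14,1,0,0,0,0,0,0,1,0,0,0,0,0,0,1]}}

```text
time_s: 16.62
eef_pos: [519.5, -358.3, 185.8]
ee_rot: [-0.001, 0.802, 0.597, -0.002]
force: [0.9, 0.7, 0.1]
grip_width: 1.0
```

```bash
python3 look.py wrist w13; python3 - <<'E'
from h import *
from rig import readout
R,p=pose(readout.sense())
Q=B-62*by
print(Q,np.rad2deg(Ro.from_matrix(R.T@RB).as_rotvec()))
plan(R,p,RB,[Q[0],Q[1],78],8)
E
```

```text
{'time_s': np.float64(16.617), 'joints': array([-0.788,  0.585,  1.209, -0.004,  1.351, -0.495]), 'eef_pos': array([ 519.461, -358.254,  185.843]), 'ee_rot': array([-0.001,  0.802,  0.597, -0.002]), 'force': array([0.875, 0.728, 0.078]), 'grip_width': np.float64(1.0)}
[ 520.79104863 -358.14682356   62.        ] [-0.20566809  0.09985228 -0.15710205]
8 rows [-0.0, 0.02, 1.36, -0.01, 0.0, -0.0] perrow mm 13.6 deg 0.0
 path [[520.0, -357.0, 173.0], [520.0, -358.0, 146.0], [521.0, -358.0, 119.0], [521.0, -358.0, 92.0]]
 end err mm [ 0.35  0.17 -0.  ] deg 0.27
```

View pics/w13.png

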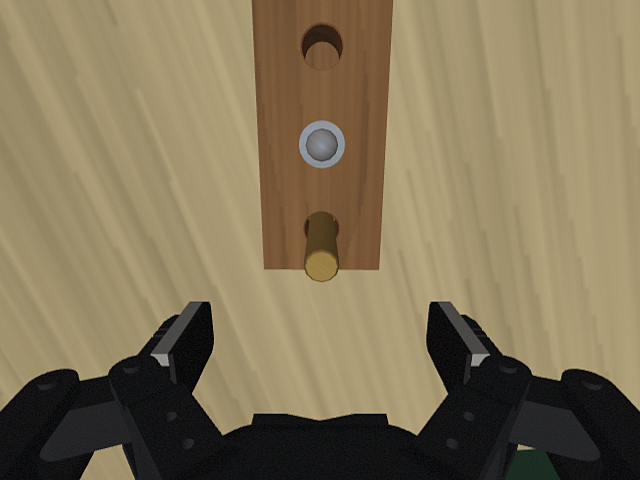

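```bash
python3 - <<'E'
from h import *
import pickle
K,c=cam('wrist'); T=c['T_tool_cam'].copy();T[1,3]+=1;c['T_tool_cam']=T
s=pickle.load(open("pics/w13.pkl","rb"));R,t=wristRt(s,c)
print("bartop",ray(K,R,t,(321.8,266),140), "hole",ray(K,R,t,(321.7,229.5),62))
P=[ray(K,R,t,q,62) for q in [(264,269.5),(379.5,269.5)]];print(P,sum(P)/2, "centre base",ray(K,R,t,(322,144),63), "chuck hole",ray(K,R,t,(322,47),62))
im=cv2.imread("pics/w13.png");cv2.imwrite("pics/z.png",cv2.resize(im[200:290,270:370],None,fx=6,fy=6,interpolation=cv2.INTER_CUBIC))
E
```

```text
bartop [ 520.4336472  -357.84338348  140.        ] hole [ 520.18607808 -358.77745902   62.        ]
[array([ 467.71378002, -377.02460444,   62.        ]), array([ 554.18892211, -402.71380465,   62.        ])] [ 510.95135107 -389.86920455   62.        ] centre base [ 538.23519974 -298.77978858   63.        ] chuck hole [ 555.79135673 -239.65946335   62.        ]
```

View pics/z.png

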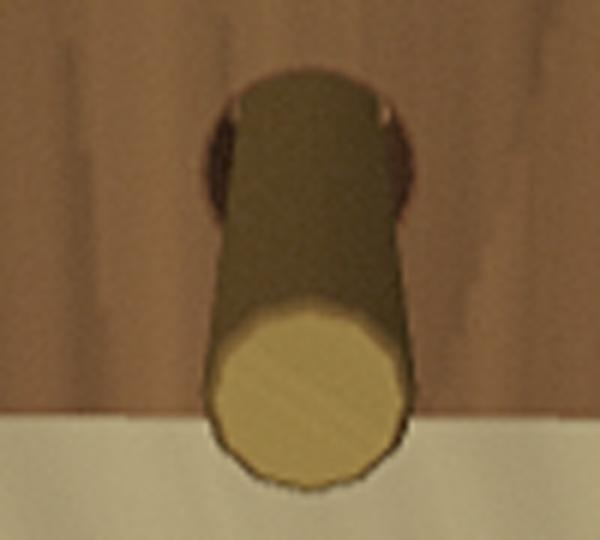

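Emit:
{"fn": "carry_out", "kwargs": {"steps": [0,0.05,1.35,-0.04,0.02,-0.03,1,0,0.04,1.35,0,0,0,1,0,0,1.35,0,0,0,1,0,0,1.35,0,0,0,1,0,0,1.35,0,0,0,1,0,0,1.35,0,0,0,0.6,0,0,1.35,0,0,0,0.2,0,0,1.4,0,0,0,-0.2,0,0,0,0,0,0,-0.3,0,0,0,0,0,0,-0.3,0,0,0,0,0,0,-0.3], "grip_force": 30}}

```text
time_s: 17.58
eef_pos: [521.2, -357.7, 81.0]
ee_rot: [0.002, 0.801, 0.599, 0.0]
force: [0.2, -0.7, -0.5]
grip_width: 0.347
```

```bash
python3 look.py wrist w14
```

```text
{'time_s': np.float64(17.583), 'joints': array([-0.786,  0.685,  1.327, -0.   ,  1.126, -0.499]), 'eef_pos': array([ 521.181, -357.745,   80.959]), 'ee_rot': array([0.002, 0.801, 0.599, 0.   ]), 'force': array([ 0.247, -0.663, -0.503]), 'grip_width': np.float64(0.347)}
```

View pics/w14.png

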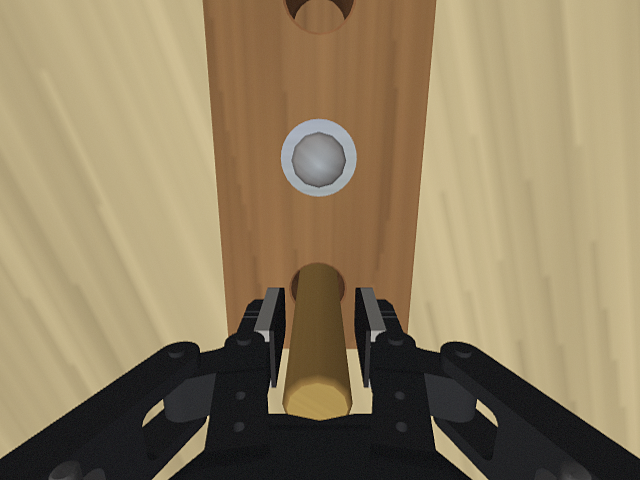

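Emit:
{"fn": "carry_out", "kwargs": {"steps": [0,-0.05,0.1,0,0,0,-0.4,0,0,0,0,0,0,-0.6,0,0,0,0,0,0,-1,0,0,0,0,0,0,-1,0,0,0,0,0,0,-1], "grip_force": 30}}

```text
time_s: 18.05
eef_pos: [520.3, -358.0, 79.6]
ee_rot: [0.001, 0.801, 0.598, -0.0]
force: [-2.4, 1.3, 5.6]
grip_width: 0.227
```

Emit:
{"fn": "carry_out", "kwargs": {"steps": [0,0,0,0,0,0,-1,0,0,0,0,0,0,-1], "grip_force": 110}}

```text
time_s: 18.22
eef_pos: [520.4, -358.0, 79.8]
ee_rot: [0.001, 0.801, 0.598, -0.0]
force: [-2.0, 0.6, 6.8]
grip_width: 0.206
```

```bash
python3 look.py wrist w15
```

```text
{'time_s': np.float64(18.217), 'joints': array([-7.880e-01,  6.860e-01,  1.329e+00, -1.000e-03,  1.124e+00,
       -4.990e-01]), 'eef_pos': array([ 520.38 , -357.982,   79.806]), 'ee_rot': array([ 0.001,  0.801,  0.598, -0.   ]), 'force': array([-2.011,  0.646,  6.839]), 'grip_width': np.float64(0.206)}
```

View pics/w15.png

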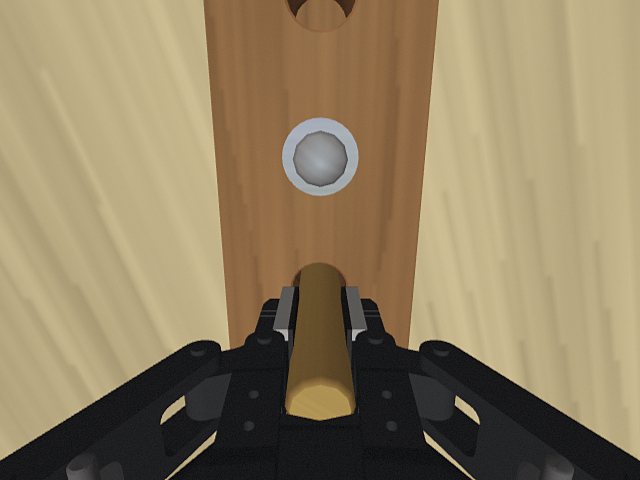

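```bash
python3 - <<'E'
from h import *
from rig import readout
R,p=pose(readout.sense())
q=p+[0,0,110]
plan(R,q,RH,N+165*a+RH@np.array([-.2,-.5,0]),15)
E
```

```text
15 rows [2.38, -0.54, -0.9, -0.4, 0.04, -0.13] perrow mm 26.0 deg 2.1
 path [[522.0, -334.0, 199.0], [523.0, -260.0, 225.0], [519.0, -186.0, 249.0], [510.0, -112.0, 272.0], [497.0, -38.0, 291.0]]
 end err mm [-1.44  0.16  1.04] deg 0.37
```

Emit:
{"fn": "carry_out", "kwargs": {"steps": [0,0,-1.5,0,0,0,-1,0,0,-2.2,0,0,0,-1,0,0,-2.4,0,0,0,-1,0,0,-2.4,0,0,0,-1,0,0,-2.5,0,0,0,-1,2.38,-0.54,-0.9,-0.4,0.04,-0.13,-1,2.38,-0.54,-0.9,-0.4,0.04,-0.13,-1,2.38,-0.54,-0.9,-0.4,0.04,-0.13,-1,2.38,-0.54,-0.9,-0.4,0.04,-0.13,-1,2.38,-0.54,-0.9,-0.4,0.04,-0.13,-1,2.38,-0.54,-0.9,-0.4,0.04,-0.13,-1,2.38,-0.54,-0.9,-0.4,0.04,-0.13,-1,2.38,-0.54,-0.9,-0.4,0.04,-0.13,-1,2.38,-0.54,-0.9,-0.4,0.04,-0.13,-1,2.38,-0.54,-0.9,-0.4,0.04,-0.13,-1,2.38,-0.54,-0.9,-0.4,0.04,-0.13,-1,2.38,-0.54,-0.9,-0.4,0.04,-0.13,-1,2.38,-0.54,-0.9,-0.4,0.04,-0.13,-1,2.38,-0.54,-0.9,-0.4,0.04,-0.13,-1,2.38,-0.54,-0.9,-0.4,0.04,-0.13,-1]}}

```text
time_s: 19.93
eef_pos: [484.0, 13.3, 301.5]
ee_rot: [0.192, 0.72, 0.643, 0.175]
force: [0.3, 0.1, -4.5]
grip_width: 0.207
```

Emit:
{"fn": "carry_out", "kwargs": {"steps": [0,0,0,0,0,0,-1,0,0,0,0,0,0,-1]}}

```text
time_s: 20.1
eef_pos: [484.2, 13.2, 301.6]
ee_rot: [0.192, 0.72, 0.644, 0.175]
force: [0.4, 0.9, -4.4]
grip_width: 0.211
```

```bash
python3 st.py; python3 look.py wrist w16; python3 look.py scene s16; python3 - <<'E'
import cv2
im=cv2.imread('pics/s16.png');cv2.imwrite('pics/z.png',cv2.resize(im[110:270,270:400],None,fx=5,fy=5,interpolation=cv2.INTER_CUBIC)[:600*2][::1,:][:600])
cv2.imwrite('pics/z.png',cv2.resize(im[110:260,270:420],None,fx=4,fy=4,interpolation=cv2.INTER_CUBIC))
E
```

```text
t 20.10 off [   1.04   -2.73 -166.29] rot [ 0.11 -0.39  0.12] F tool [ 0.97 -1.93  4.  ] w 0.211
{'time_s': np.float64(20.1), 'joints': array([-0.258, -0.101,  1.867,  0.104,  0.858, -0.194]), 'eef_pos': array([484.175,  13.159, 301.641]), 'ee_rot': array([0.192, 0.72 , 0.644, 0.175]), 'force': array([ 0.438,  0.928, -4.434]), 'grip_width': np.float64(0.211)}
{'time_s': np.float64(20.15), 'joints': array([-0.26 , -0.099,  1.866,  0.104,  0.858, -0.194]), 'eef_pos': array([484.584,  12.305, 301.519]), 'ee_rot': array([0.192, 0.72 , 0.643, 0.175]), 'force': array([ 0.017, -0.454, -3.799]), 'grip_width': np.float64(0.207)}
```

View pics/z.png

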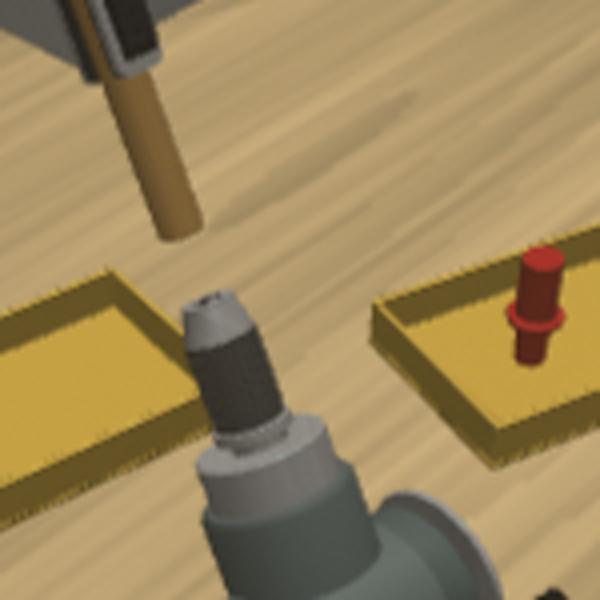

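View pics/w16.png

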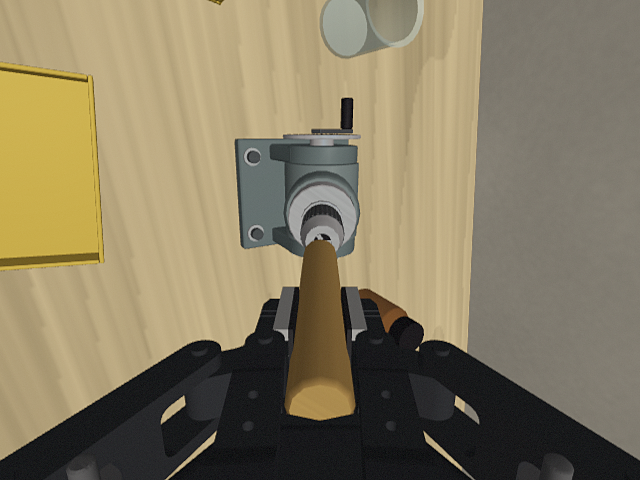

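Emit:
{"fn": "carry_out", "kwargs": {"steps": [-0.06,0.11,0.6,0.02,-0.08,0.02,-1,-0.06,0.11,0.6,0,0,0,-1,0,0,0.6,0,0,0,-1,0,0,0.5,0,0,0,-1,0,0,0,0,0,0,-1]}}

```text
time_s: 20.62
eef_pos: [498.2, 9.1, 281.5]
ee_rot: [0.193, 0.722, 0.642, 0.171]
force: [0.4, -0.2, -4.0]
grip_width: 0.206
```

```bash
python3 st.py; python3 look.py wrist w17; python3 look.py scene s17; python3 - <<'E'
import cv2
im=cv2.imread('pics/s17.png')
cv2.imwrite('pics/z.png',cv2.resize(im[110:260,270:420],None,fx=4,fy=4,interpolation=cv2.INTER_CUBIC))
im=cv2.imread('pics/w17.png')
cv2.imwrite('pics/z2.png',cv2.resize(im[170:290,260:380],None,fx=5,fy=5,interpolation=cv2.INTER_CUBIC))
E
```

```text
t 20.62 off [  -1.38   -0.32 -141.66] rot [-0.09  0.06 -0.12] F tool [-0.14 -1.6   3.65] w 0.206
{'time_s': np.float64(20.617), 'joints': array([-0.253, -0.049,  1.871,  0.094,  0.803, -0.183]), 'eef_pos': array([498.203,   9.098, 281.523]), 'ee_rot': array([0.193, 0.722, 0.642, 0.171]), 'force': array([ 0.423, -0.191, -3.958]), 'grip_width': np.float64(0.206)}
{'time_s': np.float64(20.667), 'joints': array([-0.253, -0.05 ,  1.871,  0.094,  0.804, -0.183]), 'eef_pos': array([498.168,   9.193, 282.25 ]), 'ee_rot': array([0.193, 0.722, 0.642, 0.172]), 'force': array([-0.653,  0.092, -2.826]), 'grip_width': np.float64(0.206)}
```

View pics/z.png

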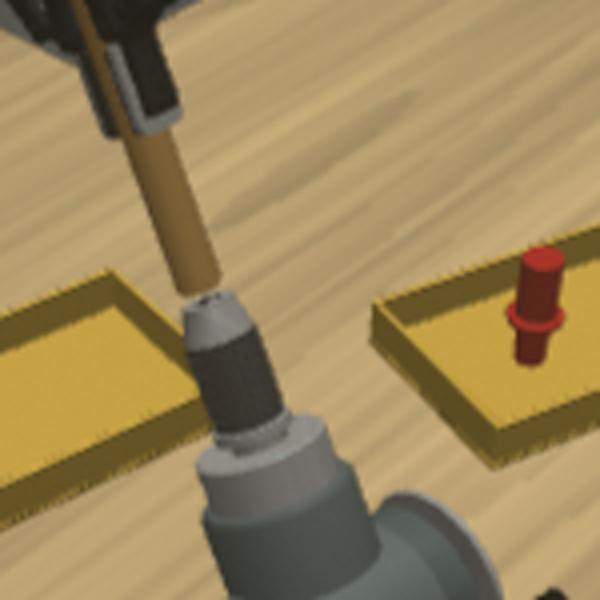

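View pics/z2.png

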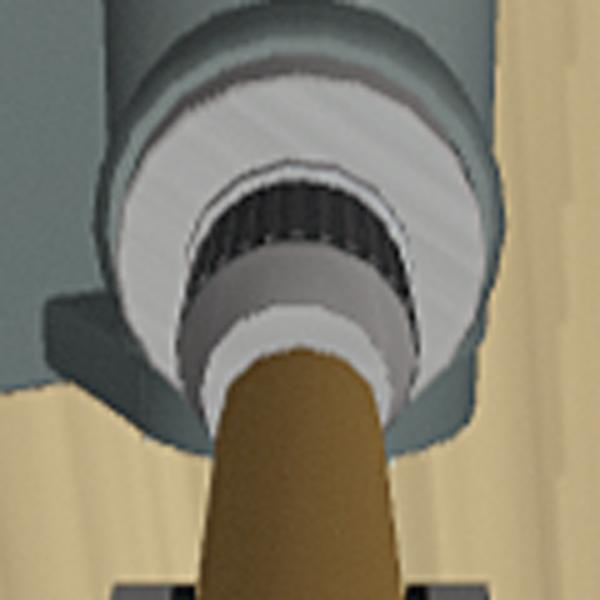

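Emit:
{"fn": "carry_out", "kwargs": {"steps": [0.12,-0.02,0.2,0,0,0,-1,0,0,0.4,0,0,0,-1,0,0,0.3,0,0,0,-1]}}

```text
time_s: 20.97
eef_pos: [502.9, 10.1, 275.7]
ee_rot: [0.194, 0.721, 0.642, 0.173]
force: [-7.2, 1.2, 5.8]
grip_width: 0.215
```

```bash
python3 st.py
```

```text
t 20.97 off [   0.16    0.72 -134.38] rot [ 0.15  0.07 -0.06] F tool [ 0.32 -3.37 -8.69] w 0.215
```

Emit:
{"fn": "carry_out", "kwargs": {"steps": [0,0,-0.8,0,0,0,-1,0,0,-1,0,0,0,-1,0,0,0,0,0,0,-1]}}

```text
time_s: 21.22
eef_pos: [493.6, 11.2, 293.2]
ee_rot: [0.195, 0.721, 0.642, 0.173]
force: [0.6, -1.1, -3.2]
grip_width: 0.209
```

```bash
python3 st.py; python3 look.py scene s18; python3 look.py wrist w18; python3 - <<'E'
import cv2,numpy as np
f=lambda n:cv2.resize(cv2.imread(f'pics/{n}.png')[150:250,300:380],None,fx=5,fy=5,interpolation=cv2.INTER_CUBIC)
cv2.imwrite('pics/z.png',np.hstack([f('s17'),f('s18')]))
E
```

```text
t 21.22 off [ 1.2000e-01  1.3300e+00 -1.5421e+02] rot [ 0.25  0.08 -0.06] F tool [-1.04 -0.97  3.18] w 0.209
{'time_s': np.float64(21.217), 'joints': array([-0.251, -0.072,  1.864,  0.091,  0.827, -0.178]), 'eef_pos': array([493.565,  11.152, 293.21 ]), 'ee_rot': array([0.195, 0.721, 0.642, 0.173]), 'force': array([ 0.63 , -1.124, -3.24 ]), 'grip_width': np.float64(0.209)}
{'time_s': np.float64(21.267), 'joints': array([-0.251, -0.071,  1.865,  0.091,  0.826, -0.178]), 'eef_pos': array([493.66 ,  11.109, 292.44 ]), 'ee_rot': array([0.195, 0.721, 0.642, 0.173]), 'force': array([ 0.212, -0.828, -3.766]), 'grip_width': np.float64(0.209)}
```

View pics/z.png

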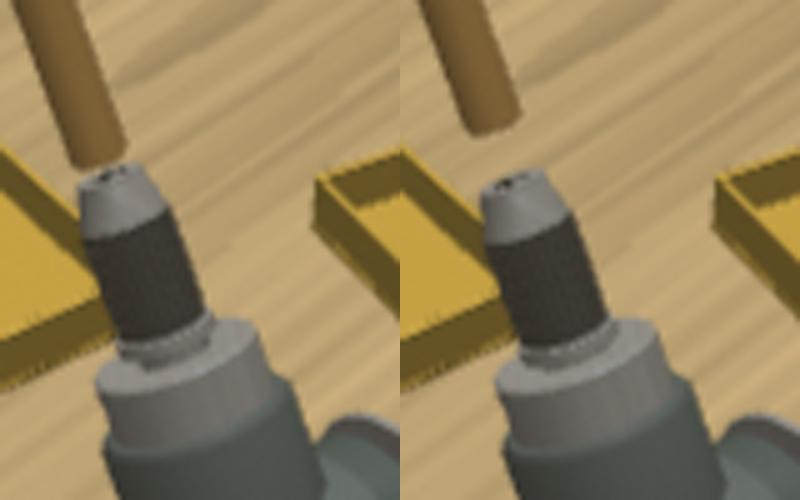

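Emit:
{"fn": "carry_out", "kwargs": {"steps": [-0.02,-0.15,0.9,0.04,0.02,0,-1,0,0,0.8,0,0,0,-1,0,0,0.4,0,0,0,-1,0,0,0.3,0,0,0,-1]}}

```text
time_s: 21.65
eef_pos: [504.1, 10.0, 272.6]
ee_rot: [0.193, 0.721, 0.643, 0.172]
force: [-62.9, 6.9, 65.6]
grip_width: 0.207
```

```bash
python3 st.py
```

```text
t 21.65 off [   0.14    0.18 -131.09] rot [-0.   -0.02  0.03] F tool [ -0.41 -22.02 -88.42] w 0.207
```

Emit:
{"fn": "carry_out", "kwargs": {"steps": [0,0,-0.8,0,0,0,-1,0,0,-1,0,0,0,-1,0,0,0,0,0,0,-1]}}

```text
time_s: 21.9
eef_pos: [495.4, 10.7, 285.9]
ee_rot: [0.193, 0.722, 0.642, 0.172]
force: [0.3, -0.1, -2.8]
grip_width: 0.201
```

```bash
python3 st.py; python3 look.py scene s19; python3 - <<'E'
import cv2,numpy as np
f=lambda n:cv2.resize(cv2.imread(f'pics/{n}.png')[150:250,300:380],None,fx=5,fy=5,interpolation=cv2.INTER_CUBIC)
cv2.imwrite('pics/z.png',np.hstack([f('s18'),f('s19')]))
E
```

```text
t 21.90 off [-1.1000e-01 -6.8000e-01 -1.4695e+02] rot [-0.04 -0.03 -0.07] F tool [-0.08 -1.19  2.58] w 0.201
{'time_s': np.float64(21.9), 'joints': array([-0.252, -0.059,  1.87 ,  0.094,  0.814, -0.182]), 'eef_pos': array([495.413,  10.706, 285.916]), 'ee_rot': array([0.193, 0.722, 0.642, 0.172]), 'force': array([ 0.252, -0.106, -2.833]), 'grip_width': np.float64(0.201)}
```

View pics/z.png

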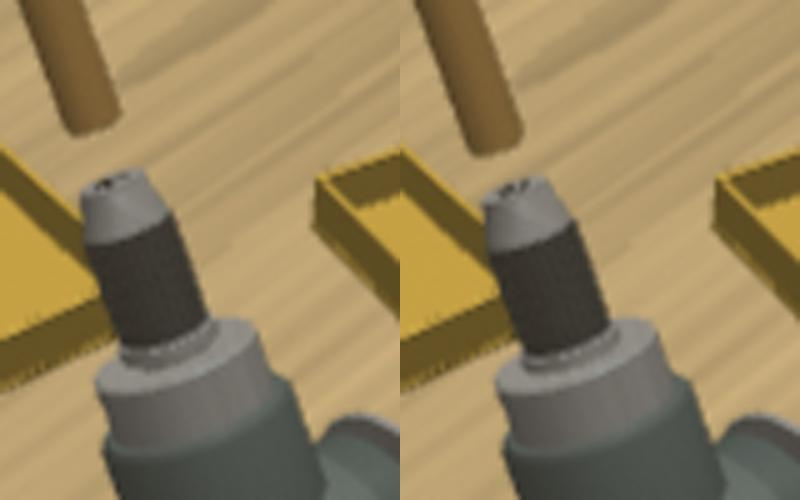

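Emit:
{"fn": "carry_out", "kwargs": {"steps": [0,0.05,0.7,0,0,0,-1,0,0,0.5,0,0,0,-1,0,0,0.25,0,0,0,-1,0,0,0.1,0,0,0,-1]}}

```text
time_s: 22.28
eef_pos: [503.1, 10.0, 272.5]
ee_rot: [0.192, 0.722, 0.643, 0.171]
force: [-28.8, 1.3, 25.8]
grip_width: 0.205
```

```bash
python3 st.py
```

```text
t 22.28 off [ 3.0000e-02 -6.7000e-01 -1.3146e+02] rot [-0.18 -0.03 -0.02] F tool [ -1.97 -11.99 -36.67] w 0.205
```

Emit:
{"fn": "carry_out", "kwargs": {"steps": [0,0,-0.8,0,0,0,-1,0,0,-1.4,0,0,0,-1,0,0,-1.5,0,0,0,-1,0,0,0,0,0,0,-1]}}

```text
time_s: 22.62
eef_pos: [485.4, 11.8, 305.4]
ee_rot: [0.193, 0.721, 0.642, 0.173]
force: [0.5, 0.1, -2.9]
grip_width: 0.209
```

```bash
python3 st.py; python3 look.py wrist w20; python3 look.py scene s20; python3 - <<'E'
import cv2,numpy as np
f=lambda n:cv2.resize(cv2.imread(f'pics/{n}.png')[150:250,300:380],None,fx=5,fy=5,interpolation=cv2.INTER_CUBIC)
g=cv2.resize(cv2.imread('pics/w20.png')[165:265,270:350],None,fx=5,fy=5,interpolation=cv2.INTER_CUBIC)
cv2.imwrite('pics/z.png',np.hstack([g,f('s20')]))
from h import *
from rig import readout
R,p=pose(readout.sense())
Q=np.array([520.38,-357.98,79.8+105])
plan(R,p,RB,Q,15)
E
```

```text
t 22.62 off [-1.6000e-01  3.3000e-01 -1.6891e+02] rot [ 0.03 -0.02 -0.07] F tool [ 0.13 -1.04  2.74] w 0.209
{'time_s': np.float64(22.617), 'joints': array([-0.256, -0.099,  1.855,  0.093,  0.868, -0.181]), 'eef_pos': array([485.374,  11.81 , 305.443]), 'ee_rot': array([0.193, 0.721, 0.642, 0.173]), 'force': array([ 0.479,  0.079, -2.891]), 'grip_width': np.float64(0.209)}
{'time_s': np.float64(22.667), 'joints': array([-0.256, -0.097,  1.857,  0.093,  0.866, -0.181]), 'eef_pos': array([485.454,  11.777, 304.088]), 'ee_rot': array([0.193, 0.722, 0.642, 0.172]), 'force': array([ 1.046, -0.224, -3.799]), 'grip_width': np.float64(0.207)}
15 rows [-2.39, 0.48, 0.95, 0.4, -0.04, 0.13] perrow mm 26.1 deg 2.1
 path [[491.0, -13.0, 297.0], [507.0, -87.0, 277.0], [517.0, -162.0, 255.0], [522.0, -236.0, 230.0], [522.0, -310.0, 203.0]]
 end err mm [-0.76 -0.77  0.14] deg 0.46
```

View pics/z.png

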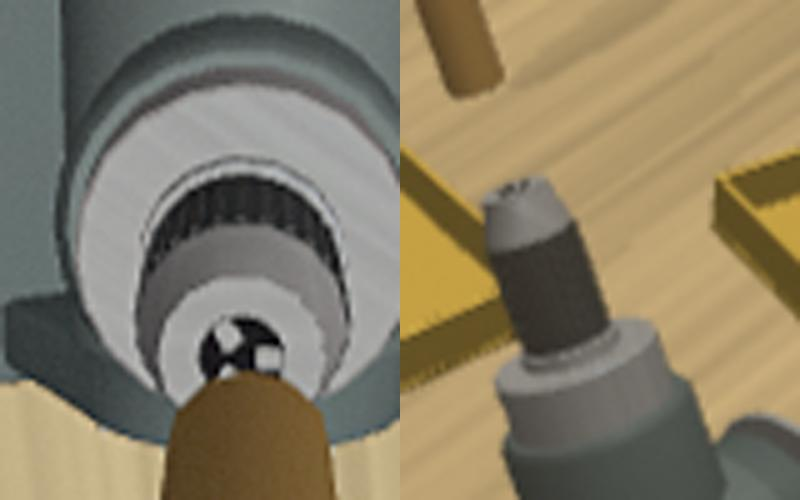

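View pics/w20.png

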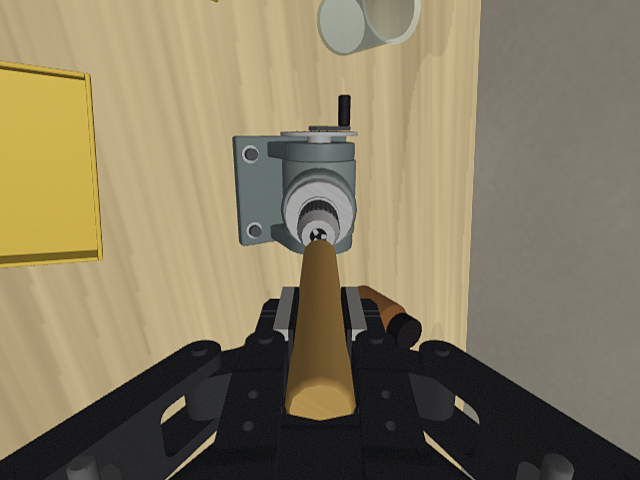

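Emit:
{"fn": "carry_out", "kwargs": {"steps": [-2.39,0.48,0.95,0.4,-0.04,0.13,-1,-2.39,0.48,0.95,0.4,-0.04,0.13,-1,-2.39,0.48,0.95,0.4,-0.04,0.13,-1,-2.39,0.48,0.95,0.4,-0.04,0.13,-1,-2.39,0.48,0.95,0.4,-0.04,0.13,-1,-2.39,0.48,0.95,0.4,-0.04,0.13,-1,-2.39,0.48,0.95,0.4,-0.04,0.13,-1,-2.39,0.48,0.95,0.4,-0.04,0.13,-1,-2.39,0.48,0.95,0.4,-0.04,0.13,-1,-2.39,0.48,0.95,0.4,-0.04,0.13,-1,-2.39,0.48,0.95,0.4,-0.04,0.13,-1,-2.39,0.48,0.95,0.4,-0.04,0.13,-1,-2.39,0.48,0.95,0.4,-0.04,0.13,-1,-2.39,0.48,0.95,0.4,-0.04,0.13,-1,-2.39,0.48,0.95,0.4,-0.04,0.13,-1,0,0,0,0,0,0,-1,0,0,0,0,0,0,-1]}}

```text
time_s: 24.13
eef_pos: [519.3, -359.5, 182.4]
ee_rot: [-0.001, 0.803, 0.596, -0.003]
force: [0.8, 0.2, -4.1]
grip_width: 0.209
```

```bash
cat > sb.py <<'E'
from h import *
from rig import readout
s=readout.sense(); R,p=pose(s); Q=np.array([520.38,-357.98,79.8])
print("t %.2f"%s['time_s'],"to go (tool mm)",(R.T@(Q-p)).round(2),"rot (5deg units)",(Ro.from_matrix(R.T@RB).as_rotvec()/U).round(3),"F",s['force'].round(1),"w",round(float(s['grip_width']),3))
E
python3 sb.py; python3 look.py wrist w21
```

```text
t 24.13 to go (tool mm) [  2.18   1.23 102.62] rot (5deg units) [-0.071  0.044 -0.061] F [ 0.8  0.2 -4.1] w 0.209
{'time_s': np.float64(24.133), 'joints': array([-0.788,  0.589,  1.211, -0.007,  1.345, -0.493]), 'eef_pos': array([ 519.297, -359.517,  182.436]), 'ee_rot': array([-0.001,  0.803,  0.596, -0.003]), 'force': array([ 0.794,  0.228, -4.058]), 'grip_width': np.float64(0.209)}
```

View pics/w21.png

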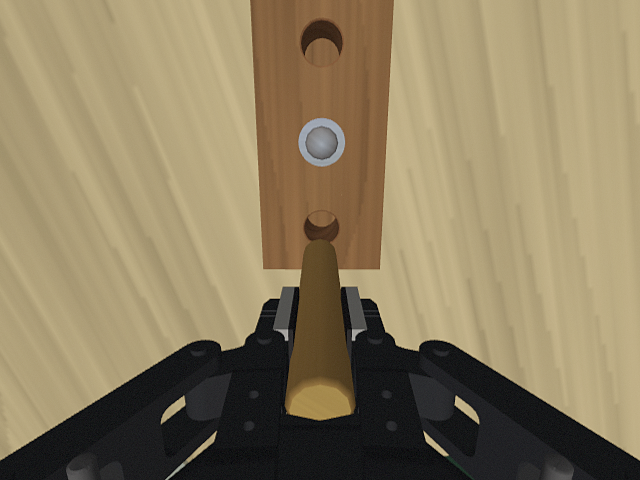

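Emit:
{"fn": "carry_out", "kwargs": {"steps": [0.11,0.06,0.8,-0.07,0.04,-0.06,-1,0.11,0.06,0.9,0,0,0,-1,0,0,0.9,0,0,0,-1,0,0,0.9,0,0,0,-1,0,0,0,0,0,0,-1]}}

```text
time_s: 24.6
eef_pos: [520.7, -356.0, 148.1]
ee_rot: [-0.0, 0.801, 0.599, -0.0]
force: [-1.5, 0.3, -4.8]
grip_width: 0.21
```

```bash
python3 sb.py; python3 look.py wrist w22; python3 -c "
import cv2
im=cv2.imread('pics/w22.png');cv2.imwrite('pics/z.png',cv2.resize(im[190:310,250:390],None,fx=5,fy=5,interpolation=cv2.INTER_CUBIC))"
```

```text
t 24.60 to go (tool mm) [-1.95  0.32 68.31] rot (5deg units) [-0.007  0.004  0.018] F [-1.5  0.3 -4.8] w 0.21
{'time_s': np.float64(24.6), 'joints': array([-7.850e-01,  6.130e-01,  1.263e+00, -1.000e-03,  1.266e+00,
       -4.980e-01]), 'eef_pos': array([ 520.668, -356.003,  148.114]), 'ee_rot': array([-0.   ,  0.801,  0.599, -0.   ]), 'force': array([-1.492,  0.324, -4.79 ]), 'grip_width': np.float64(0.21)}
```

View pics/z.png

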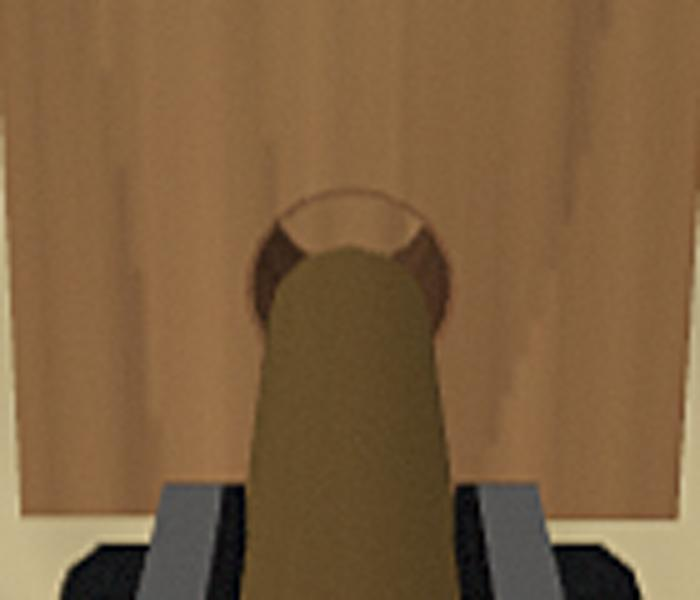

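Emit:
{"fn": "carry_out", "kwargs": {"steps": [-0.15,0.02,0.4,0,0,0,-1,0,0,0.5,0,0,0,-1,0,0,0.6,0,0,0,-1,0,0,0.6,0,0,0,-1,0,0,0.6,0,0,0,-1,0,0,0,0,0,0,-1]}}

```text
time_s: 25.15
eef_pos: [520.6, -358.1, 122.0]
ee_rot: [0.001, 0.801, 0.599, -0.0]
force: [-0.2, -0.2, -4.2]
grip_width: 0.208
```

```bash
python3 sb.py
```

```text
t 25.15 to go (tool mm) [ 0.12 -0.32 42.22] rot (5deg units) [0.007 0.011 0.013] F [-0.2 -0.2 -4.2] w 0.208
```

Foot is in the hole without contact; going down the rest.

Emit:
{"fn": "carry_out", "kwargs": {"steps": [0,-0.02,0.8,0,0,0,-1,0,0,0.8,0,0,0,-1,0,0,0.8,0,0,0,-1,0,0,0.8,0,0,0,-1,0,0,0.6,0,0,0,-1,0,0,0.2,0,0,0,-1,0,0,0,0,0,0,-1]}}

```text
time_s: 25.73
eef_pos: [520.8, -358.5, 83.0]
ee_rot: [0.001, 0.801, 0.599, -0.0]
force: [-0.4, 0.0, -4.1]
grip_width: 0.208
```

```bash
python3 sb.py
```

```text
t 25.73 to go (tool mm) [ 0.36 -0.6   3.17] rot (5deg units) [0.021 0.019 0.014] F [-0.4  0.  -4.1] w 0.208
```

Emit:
{"fn": "carry_out", "kwargs": {"steps": [0,0,0.25,0,0,0,-1,0,0,0,0,0,0,-1,0,0,0,0,0,0,-1]}}

```text
time_s: 25.98
eef_pos: [521.1, -358.7, 81.4]
ee_rot: [0.002, 0.801, 0.599, -0.0]
force: [0.9, -0.7, -2.6]
grip_width: 0.208
```

```bash
python3 sb.py
```

```text
t 25.98 to go (tool mm) [ 0.5  -0.91  1.64] rot (5deg units) [0.036 0.028 0.015] F [ 0.9 -0.7 -2.6] w 0.208
```

Emit:
{"fn": "carry_out", "kwargs": {"steps": [0,0,0.1,0,0,0,-1,0,0,0,0,0,0,-1]}}

```text
time_s: 26.15
eef_pos: [521.0, -358.7, 80.3]
ee_rot: [0.002, 0.801, 0.599, -0.0]
force: [-0.2, -0.8, -4.4]
grip_width: 0.213
```

```bash
python3 sb.py
```

```text
t 26.15 to go (tool mm) [ 0.51 -0.84  0.49] rot (5deg units) [0.034 0.027 0.014] F [-0.2 -0.8 -4.4] w 0.213
```

Still freely hanging; a little farther.

Emit:
{"fn": "carry_out", "kwargs": {"steps": [-0.02,0,0.1,0,0,0,-1,0,0,0,0,0,0,-1]}}

```text
time_s: 26.32
eef_pos: [521.1, -359.0, 79.8]
ee_rot: [0.002, 0.801, 0.599, 0.0]
force: [-1.5, 1.0, 1.3]
grip_width: 0.206
```

```bash
python3 sb.py
```

```text
t 26.32 to go (tool mm) [ 0.75 -1.    0.04] rot (5deg units) [0.039 0.029 0.014] F [-1.5  1.   1.3] w 0.206
```

Emit:
{"fn": "carry_out", "kwargs": {"steps": [0,0,0,0,0,0,-0.5,0,0,0,0,0,0,0,0,0,0,0,0,0,0.1,0,0,0,0,0,0,0.1,0,0,-0.8,0,0,0,0.1,0,0,-1.5,0,0,0,0.2,0,0,-1.5,0,0,0,0.5,0,0,-2,0,0,0,0.5,0,0,-2.5,0,0,0,0.5,0,0,-2.5,0,0,0,0.5]}}

```text
time_s: 27.15
eef_pos: [520.6, -358.4, 188.8]
ee_rot: [0.002, 0.801, 0.599, -0.0]
force: [0.6, -1.4, -0.7]
grip_width: 0.748
```

```bash
python3 look.py wrist w23; python3 look.py scene s23; python3 look.py top t23; python3 - <<'E'
import cv2
im=cv2.imread('pics/s23.png')
cv2.imwrite('pics/z.png',cv2.resize(im[130:430,110:470],None,fx=2.2,fy=2,interpolation=cv2.INTER_CUBIC))
cv2.imwrite('pics/z2.png',cv2.resize(im[170:260,300:390],None,fx=6,fy=6,interpolation=cv2.INTER_CUBIC))
E
```

```text
{'time_s': np.float64(27.15), 'joints': array([-7.880e-01,  5.810e-01,  1.208e+00, -1.000e-03,  1.349e+00,
       -5.010e-01]), 'eef_pos': array([ 520.622, -358.409,  188.827]), 'ee_rot': array([ 0.002,  0.801,  0.599, -0.   ]), 'force': array([ 0.57 , -1.44 , -0.701]), 'grip_width': np.float64(0.748)}
{'time_s': np.float64(27.2), 'joints': array([-7.880e-01,  5.760e-01,  1.201e+00, -1.000e-03,  1.352e+00,
       -5.010e-01]), 'eef_pos': array([ 522.002, -359.709,  194.695]), 'ee_rot': array([0.006, 0.801, 0.599, 0.001]), 'force': array([ 0.239, -0.185,  4.331]), 'grip_width': np.float64(0.755)}
{'time_s': np.float64(27.25), 'joints': array([-7.880e-01,  5.770e-01,  1.204e+00, -1.000e-03,  1.348e+00,
       -5.010e-01]), 'eef_pos': array([ 521.993, -359.673,  192.524]), 'ee_rot': array([0.006, 0.801, 0.599, 0.001]), 'force': array([-0.634,  0.229,  0.537]), 'grip_width': np.float64(0.751)}
```

View pics/w23.png

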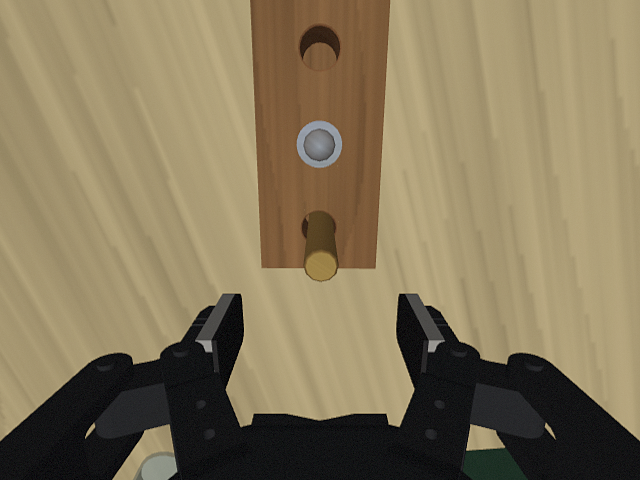

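View pics/z.png

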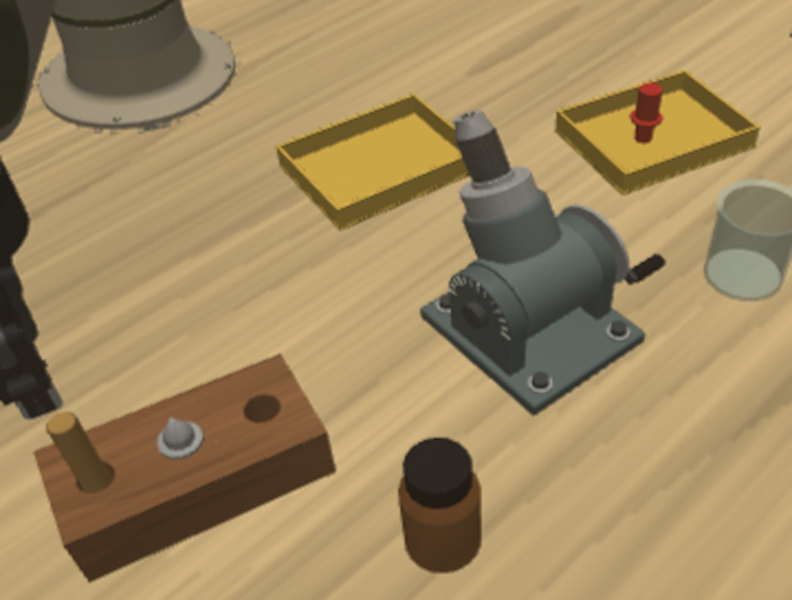

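View pics/z2.png

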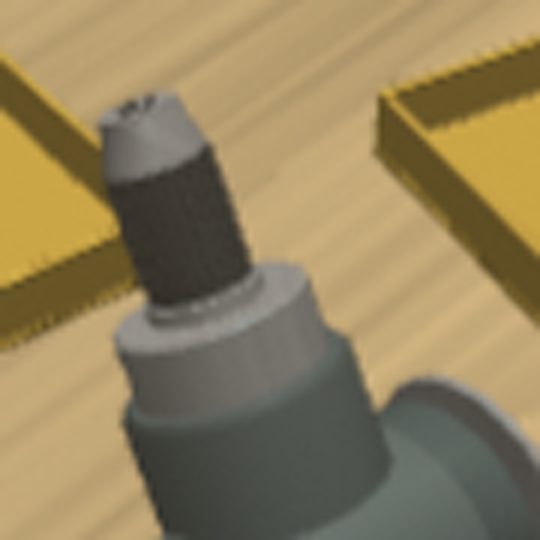

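View pics/t23.png

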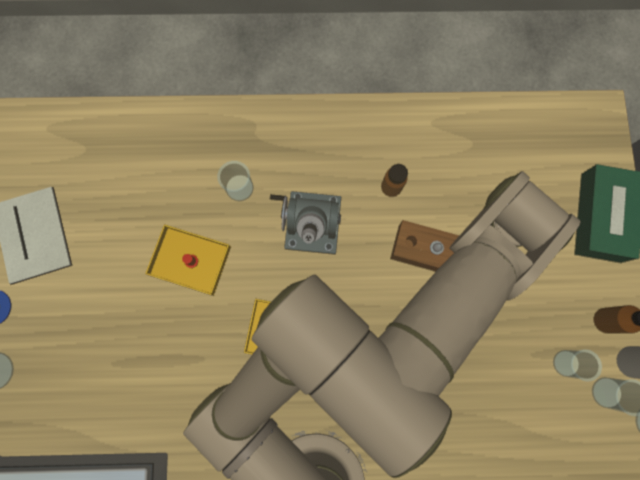

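```bash
python3 - <<'E'
from h import *
K,c=cam('scene'); P=lambda g:proj(K,c['R'],c['t'],N+(g)*a)[0]
print("px per mm",P(63)-P(62), P(62),P(28))
A=[cv2.cvtColor(cv2.imread(f'pics/{n}.png'),cv2.COLOR_BGR2GRAY).astype(np.float32) for n in('s12','s18','s20','s23')]
y0,y1,x0,x1=183,211,312,345
T=cv2.resize(A[0][y0:y1,x0:x1],None,fx=8,fy=8,interpolation=cv2.INTER_CUBIC)
for I in A:
    S=cv2.resize(I[y0-12:y1+12,x0-12:x1+12],None,fx=8,fy=8,interpolation=cv2.INTER_CUBIC)
    r=cv2.matchTemplate(S,T,cv2.TM_CCOEFF_NORMED);_,v,_,l=cv2.minMaxLoc(r); print(l[0]/8-12,l[1]/8-12,round(v,3))
E
```

```text
px per mm [-0.19652102 -0.54427473] [322.43055983 187.75189942] [329.01384363 205.98463071]
0.0 0.0 1.0
0.375 0.75 0.986
0.875 1.875 0.955
0.875 1.875 0.955
```

```bash
python3 - <<'E'
from h import *
K,c=cam('scene'); P=lambda g:proj(K,c['R'],c['t'],N+(g)*a)[0]
names=('s12','s18','s19','s20','s23')
A=[cv2.cvtColor(cv2.imread(f'pics/{n}.png'),cv2.COLOR_BGR2GRAY).astype(np.float32) for n in names]
# profile along the axis, averaged across +-4 mm in lateral dir: axis pixel line
g=np.arange(0,75,.1); line=np.array([P(x) for x in g])
d=line[-1]-line[0]; n=np.array([-d[1],d[0]])/np.linalg.norm(d)
pr=[]
for I in A:
    acc=0
    for k in np.linspace(-3,3,13):
        q=line+n*k; acc=acc+cv2.remap(I,q[:,0].astype(np.float32).reshape(1,-1),q[:,1].astype(np.float32).reshape(1,-1),cv2.INTER_CUBIC)[0]
    pr.append(acc/13)
for a_,nm in zip(pr,names):
    gr=np.gradient(cv2.GaussianBlur(a_.reshape(1,-1),(0,0),6)[0],g)
    print(nm,"peaks",[(round(g[i],1),round(float(gr[i]),1)) for i in range(1,len(g)-1) if abs(gr[i])>5 and abs(gr[i])>=abs(gr[i-1]) and abs(gr[i])>abs(gr[i+1])])
E
```

```text
s12 peaks [(np.float64(7.7), -19.8), (np.float64(47.8), 24.6), (np.float64(66.5), -13.6), (np.float64(69.5), 25.5)]
s18 peaks [(np.float64(5.3), -21.1), (np.float64(45.4), 24.1), (np.float64(64.4), -14.1), (np.float64(67.2), 24.9)]
s19 peaks [(np.float64(2.7), -20.6), (np.float64(42.7), 23.4), (np.float64(61.2), -10.9), (np.float64(64.8), 21.0)]
s20 peaks [(np.float64(2.7), -20.7), (np.float64(42.7), 23.1), (np.float64(61.1), -10.8), (np.float64(64.8), 20.7)]
s23 peaks [(np.float64(2.7), -21.3), (np.float64(42.7), 23.5), (np.float64(61.2), -11.1), (np.float64(64.8), 21.2)]
```

```bash
python3 -c "
from rig import finish_job,readout
print(readout.sense()['dq'].round(3),readout.sense()['force'].round(2)); print(finish_job())"
```

```text
[-0.001  0.04   0.056 -0.002 -0.019  0.001] [-0.35 -0.79 -0.85]
the job is handed in; nothing more can be done
None
```

The chuck is fitted and knocked home, and the job was handed in at about 27 s, with the gripper empty and clear of everything.

- **Plug:** I pulled it out along the spindle axis. It stands in the yellow tray farthest from the base.
- **Chuck:** I slid it in until it first gripped, with about 6 N of axial push and roughly 5 mm still showing under the collar, then let go of it.
- **Taps:** I made three taps with the bar, lifting it clear each time.

| Tap | Force | Chuck moved |
|---|---|---|
| 1 | about 12 N | 2.4 mm |
| 2 | about 90 N | 2.6 mm |
| 3 (check) | about 40 N | 0 mm |

- **Bar:** It is back in its own hole. The foot touched bottom at the original height, so it had not slipped in the grip.

**Last checks:** The final pictures show the collar on the nose ring and the plug in the tray. The bar is upright in its hole, and the spare centre, beaker and jar look unmoved.

**Doubts:**
- **Tap 2:** It was harder than a light tap should be, because the collar bottomed out during it. It stayed below the 120 N wrist limit in the readings I had, but I did not record the peak.
- **Image check of the travel:** A first image match gave only 3.6 mm, but it was skewed by background in the match. Measuring edges along the axis gave 5.0 mm, which agrees with the contact readings.

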